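# Set out abrasive rolls from the dispenser

## Robot

A 7-joint arm with a two-finger parallel gripper is mounted at the origin on the work surface. World frame = base frame: x ahead of the robot, y to its left, z up, the work surface at z = 0. Lengths are in m, angles in rad, forces in N, time in s.
With the tool pointing down it reaches from about 0.4 to 0.85 m from the base axis. Payload 4.5 kg.
Tool frame: the origin (TCP) lies on the mounting face of the last link; the fingertips stand 173 mm ahead of it and the grasp point (between the pads) lies 155 mm ahead of it; z points along the fingers, y is the line along which they close (so a half turn about z gives the same grasp; the last joint's range is limited). The gripper opens to 85 mm and grips with 20 to 120 N. Pads are 22 mm wide; open, the fingers measure 114 mm over their backs; the gripper's body (76 mm by 85 mm) begins 54 mm behind the grasp point. The pads swing forward as they close: fully open they stand 13 mm farther back than shut.
Start: joints at [1.227, 0.689, -0.195, 1.565, 0.157, 0.902, -0.215], TCP at [0.231, -0.581, 0.405] pointing down, gripper open.
Joint ranges: [-3.01, 3.01], [-0.46, 2.08], [-1.47, 1.51], [0.13, 2.56], [-1, 4.14], [0.04, 2.09], [-2.66, 2.66]. Speed limits (rad/s): [2.57, 2.57, 3.14, 3.14, 3.14, 3.14, 3.14].

## Interface

Orientations are given as a rotation vector (axis times angle).
In Python, from workcell import env, cams gives the robot as it stands.
- The arm moves only by the shell command python3 -m creep 'ROWS' [FORCE]. ROWS is JSON, a list of rows, each a list of 5 numbers: the shift along the tool's x, y, z in mm, then the turn about the tool's z in degrees, then the opening, from 0 (shut) to 1 (fully open). In form: [[dx, dy, dz, twist, gripper], ...]. A call has exactly 5 rows; each row is the pose to reach, as a shift and turn from the pose commanded when the call began, along the tool's axes at that moment; what a row does not reach only later rows make up. A row lasts 1/12 s, in which the tool goes at most 41.7 mm and 7.16 degrees, less where a joint would pass 70% of its speed; a pose out of reach is approached as far as the arm can. A call with a gripper value outside its range is refused whole. The fingers move at their own pace and stop on an object; FORCE is the grip in N (left out, the last holds). Time passes only in rows, so rows that repeat a pose let the fingers close, or fill a call up. It gives the time, the measured TCP pose, the force, the opening and the grip force at its end, in the units of the state.
- env.observe(): the state, without advancing time (a new reading comes with each control period).
- cams.camera(name): name is "scene" or "top" or "wrist"; returns a dict with "img" (480x640x3 uint8, blue, green, red), "range_z" (480x640 float32, m along the optical axis (not along the pixel's ray), 0 where there is no reading), "fx", "fy", "cx", "cy" (pixels), "rvec" (rotation vector, rad) and "tvec" (3), from world to camera coordinates, as OpenCV has them; the wrist camera has in their place "hand_eye" (4x4, takes a point from camera to tool coordinates, whose origin is the TCP and whose axes are the flange's). Camera axes: x right, y down, z forward; pixel columns grow to the right and rows downward; lengths in m; the calibration is good to about 2 mm. A picture is of the moment at which its call begins: read the wrist's pose just before it.
- env.job_done(): hands the job in; it is judged then, once.
The state is a dict: "clock": time; "joint_positions": joint angles; "dq": joint speeds; "effort": joint torques, N m; "tcp_pos": TCP position; "orientation": TCP orientation; "force": force on the tool from outside, world axes, zero at the start; "torque": the same for the moment, N m; "opening": finger opening in m; "grasp_force": force on a finger pad.
Only numpy, scipy, OpenCV 4.12 (cv2) and the standard library are available. Lean on these libraries where they do the work, as an engineer would, in place of code of your own. Each camera call takes 0.05 s, during which the arm holds its last target. There are 200 camera calls.

## Task

Set out the abrasive rolls for the finishing work: swing the keeper bar well clear of the dispenser's posts, slide every roll up off its post and set it flat on the bench - each slim tall roll midway between two neighbouring tins of the row of three (one roll to a gap, either gap), the wide flat roll straight across the glue mug from its handle, with about 3 cm of clear bench between mug and roll, and the little roll straight ahead of the toe (the knob end) of the block plane, likewise about 3 cm clear of it. Finish by swinging the bar fully back over the posts, and leave everything else where it is; if the mug or plane gets shifted, its roll must end up right for where it then stands.

Things in the scene. Friction and masses are not known exactly. Their poses are not given: they have to be found in the camera images.
- rack: Roll dispenser: a wooden base board 100 x 390 x 15 mm fixed to the bench on the right, with four upright steel posts (16 mm in diameter, tops 80 mm above the bench) in a row along its y axis at x = 0, y = -120, -40, +40, +120 mm. Rolls rest on the board, 15 mm above the bench. Origin on the bench, midway along the row of posts.
- keeper (a joint): Flat aluminium keeper bar, 24 x 7 mm, reaching 340 mm from its pivot, 3 mm above the post tops (83 to 90 mm above the bench), so no roll can come off. It swings level: 0 = over all posts, growing clockwise from above (free end to the rack's +x side) to 1.9 rad; 1.57 is square to the row and well clear. Turns easily (0.06 N m friction), stays where left.
- keeper_pivot (a point): Pivot of the keeper bar, at its underside, 83 mm above the bench: in the rack frame at x = 0, y = -200 mm.
- slim_a: Cardboard-brown wound abrasive roll, a ring with a 24 mm bore: slim and tall, 50 mm outside diameter, 50 mm high; slim_a and slim_b are alike and interchangeable. It starts on one of the four posts of the dispenser (which one varies), lying flat on the base board. Origin at the centre of its underside, z up its axis.
- slim_b: Cardboard-brown wound abrasive roll, a ring with a 24 mm bore: slim and tall, 50 mm outside diameter, 50 mm high; slim_a and slim_b are alike and interchangeable. It starts on one of the four posts of the dispenser (which one varies), lying flat on the base board. Origin at the centre of its underside, z up its axis.
- wide: Cardboard-brown wound abrasive roll, a ring with a 24 mm bore: wide and flat, 66 mm outside diameter, 25 mm high. It starts on one of the four posts of the dispenser (which one varies), lying flat on the base board. Origin at the centre of its underside, z up its axis.
- little: Cardboard-brown wound abrasive roll, a ring with a 24 mm bore: the little one, 42 mm outside diameter, 24 mm high. It starts on one of the four posts of the dispenser (which one varies), lying flat on the base board. Origin at the centre of its underside, z up its axis.
- tins: Row of three equal steel tins with paper labels, 58 mm in diameter, 60 mm high, standing fast on the bench at the back, 135 mm from centre to centre along this body's y axis (77 mm clear between neighbours). Origin on the bench under the middle tin.
- gap0 (a point): Point on the bench midway between the middle tin and the tin to its right as seen from the robot.
- gap1 (a point): Point on the bench midway between the middle tin and the tin to its left as seen from the robot.
- mug: White ceramic glue mug filled to the brim (a flat tan disc inside the rim), 72 mm in diameter, 65 mm high, loose, with one handle on its +y side; the side across from the handle is -y. Origin at the centre of its underside. Centre of the wide roll when 30 mm clear: 99 mm along -y.
- plane: Small steel block plane, sole 110 x 46 mm, 45 mm high, loose. Its toe is the +x end, with the round wooden knob on top; the sloping iron rises towards the heel (-x). Origin at the centre of its sole; the toe's edge is 55 mm along +x. Centre of the little roll when 30 mm clear: 106 mm along +x.
- keeper_knob (a point): Grip point on the wooden knob that stands on the keeper bar 105 mm from the pivot: 18 mm in diameter, 36 mm high (90 to 126 mm above the bench); this point is on its axis 114 mm above the bench.
- chisel: Wood chisel with wooden handle, 210 mm long, lying left of the work. Bystander, leave it where it is.
- offcut: Wooden offcut 60 x 35 x 25 mm. Bystander, leave it where it is.
- fret: Flat wooden disc, 90 mm in diameter, 14 mm high, behind the dispenser. Bystander, leave it where it is.
- finial: Small turned wooden finial, 32 mm in diameter and high, standing on the bench between the tins and the plane/mug. Bystander, leave it where it is.
- bracket: Curved wooden bracket, 22 mm high, about 190 mm long, behind the dispenser. Bystander, leave it where it is.
There are look-alikes about, which are no part of the job. What is shaped like the wide but blue is not meant.

How it is judged:
By the outcome, as a careful person would: the job done as asked, in the order asked, and still so for the second after the job is handed in, with the robot touching nothing.
Of slim_a, slim_b, wide, little only 3 to 4 are there at a start; the rules pass over those that are not, and their reading is None.
At some moment in a run one of mug, plane may be knocked a few centimetres aside while the robot is not near it.
It also fails if it takes over 208 s, if anything falls off the work surface, if the arm or the gripper's body presses on something with over 40 N, if the wrist force passes 120 N, or if a joint passes its speed limit or range.

## Working session

There is one attempt and no reset: what is moved stays moved. The work goes in short steps, Python scripts to look and compute and a shell command to move; the robot and the scene stay as the last step left them, time stands still between calls to the robot, and variables do not carry over. Pictures are saved under pics/ and viewed, at most 15 in all, crops included, and the job is handed in when it is done.

```bash
ls; mkdir -p pics; cat > h.py <<'E'
import numpy as np, cv2
from workcell import env, cams
R=lambda v: cv2.Rodrigues(np.array(v,float))[0]
def shot(n):
    s=env.observe(); c=cams.camera(n)
    K=np.array([[c['fx'],0,c['cx']],[0,c['fy'],c['cy']],[0,0,1.]])
    if n=='wrist':
        H=np.array(c['hand_eye']); T=np.eye(4); T[:3,:3]=R(s['orientation']); T[:3,3]=s['tcp_pos']; W=T@H
    else:
        W=np.eye(4); r=R(c['rvec']); W[:3,:3]=r.T; W[:3,3]=-r.T@np.array(c['tvec']).ravel()
    return c,K,W
def cloud(c,K,W):
    z=c['range_z']; v,u=np.mgrid[:480,:640]
    p=np.stack([(u-K[0,2])/K[0,0]*z,(v-K[1,2])/K[1,1]*z,z],-1)
    P=p@W[:3,:3].T+W[:3,3]; P[z==0]=np.nan
    return P
def onplane(u,v,K,W,h):
    d=W[:3,:3]@np.array([(u-K[0,2])/K[0,0],(v-K[1,2])/K[1,1],1.]); o=W[:3,3]
    return o+d*(h-o[2])/d[2]
def go(x,y,z=None):
    "shift (mm, tool axes) to bring grasp point to x,y,z"
    s=env.observe(); r=R(s['orientation']); g=np.array(s['tcp_pos'])+r[:,2]*.155
    return np.round(1000*r.T@(np.array([x,y,g[2] if z is None else z])-g),1)
E
python3 - <<'E'
from h import *
for n in('top','scene'):
    c,K,W=shot(n); cv2.imwrite(f'pics/{n}0.png',c['img']); print(n,W.round(3).tolist(),K[0,0])
    np.savez(f'{n}0.npz',P=cloud(c,K,W),img=c['img'])
s=env.observe();print({k:np.round(v,3).tolist() for k,v in s.items()})
print(R(s['orientation']).round(3))
E
```

```text
pics
top [[-0.027, -0.998, 0.062, 0.418], [-0.999, 0.028, 0.015, 0.033], [-0.017, -0.062, -0.998, 1.844], [0.0, 0.0, 0.0, 1.0]] 619.3134359430666
scene [[0.239, 0.608, -0.757, 1.526], [0.971, -0.136, 0.198, -0.22], [0.017, -0.783, -0.622, 0.902], [0.0, 0.0, 0.0, 1.0]] 615.3774000863258
{'clock': 0.1, 'joint_positions': [1.227, 0.69, -0.195, 1.566, 0.157, 0.903, -0.215], 'dq': [-0.0, -0.002, 0.0, -0.003, 0.0, -0.001, -0.001], 'effort': [-0.004, -54.06, -1.272, -15.899, 0.009, 0.004, 0.0], 'tcp_pos': [0.23, -0.581, 0.404], 'orientation': [-3.084, -0.59, 0.001], 'force': [-0.314, -0.456, -0.457], 'torque': [0.023, -0.053, -0.041], 'grasp_force': 0.0, 'opening': 0.085}
[[ 0.929  0.369 -0.001]
 [ 0.369 -0.929  0.002]
 [-0.    -0.002 -1.   ]]
```

View pics/top0.png

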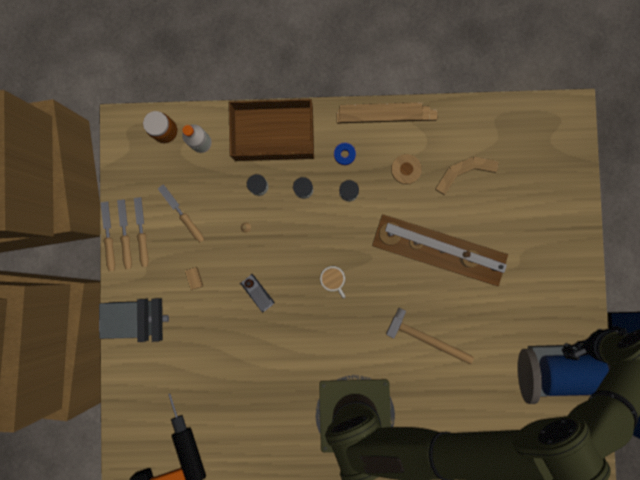

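View pics/scene0.png

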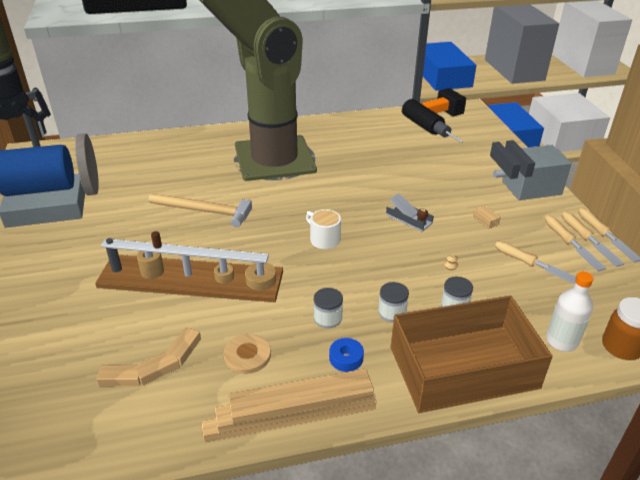

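The top view shows the rack at about (440,250) with its pivot at (502,267) and the knob at (466,254). The tins are at (257,184), (303,187) and (349,190), the mug at (333,279) with its handle at (343,294), and the plane at (257,292) with its knob end at (249,284). In the scene view, the slim roll (150,263) is on the post nearest the pivot, the next post (187) is empty, then little (223,272) and wide (260,273). The blue ring at (346,353) is the look-alike, so there is only one slim roll.

```bash
cat > m.py <<'E'
from h import *
c,K,W=shot('top'); P=cloud(c,K,W); img=c['img']; Z=P[...,2]
def box(u0,v0,u1,v1):
    m=np.zeros((480,640),bool); m[v0:v1,u0:u1]=1; return m
def cen(m):
    n,l,st,ce=cv2.connectedComponentsWithStats(m.astype(np.uint8))
    for i in range(1,n):
        if st[i,4]>8: print('   ',ce[i].round(1),st[i,4],P[l==i].mean(0).round(4))
def tins(): 
    for b in((243,170,272,199),(289,173,318,202),(335,176,364,205)):
        m=box(*b)&(Z>.05); v,u=np.nonzero(m); (x,r)=cv2.minEnclosingCircle(np.c_[u,v].astype(np.float32))
        print('tin',onplane(u.mean(),v.mean(),K,W,.06).round(4),x,r,np.nanmedian(Z[m]).round(4))
b=box(365,205,515,295)
m=b&(Z>.008)&(Z<.13); v,u=np.nonzero(m)
hull=cv2.minAreaRect(np.c_[u,v].astype(np.float32)); print('rack px',hull)
print([onplane(*p,K,W,.015).round(3).tolist() for p in cv2.boxPoints(hull)])
m=b&(Z>.07)&(Z<.1); q=P[m]; mu=q.mean(0); w,V=np.linalg.eigh(np.cov((q-mu)[:,:2].T)); d=V[:,1]; t=(q-mu)[:,:2]@d
print('bar',mu.round(4),d.round(4),t.min(),t.max(),'z',np.median(q[:,2]))
m=b&(Z>.108); print('knob',m.sum(),P[m].mean(0).round(4))
tins()
m=box(310,255,360,310)&(Z>.055); v,u=np.nonzero(m); print('mug top'); cen(m)
hsv=cv2.cvtColor(img,cv2.COLOR_BGR2HSV)
m=box(310,255,360,310)&(Z>.008)
print('mug all'); cen(m)
m=box(230,262,285,322)&(Z>.006); print('plane'); cen(m); v,u=np.nonzero(m); r=cv2.minAreaRect(P[m][:,:2].astype(np.float32)); print(r, cv2.boxPoints(r).round(3).tolist())
big=lambda x0,y0,x1,y1,k: cv2.resize(img[y0:y1,x0:x1],None,fx=k,fy=k,interpolation=cv2.INTER_CUBIC)
a=big(230,255,370,315,5.5); e=big(365,205,515,295,5.13)
w=min(a.shape[1],e.shape[1]); cv2.imwrite('pics/crop1.png',np.vstack([a[:,:w],e[:,:w]])[:600*9][:, :])
print(a.shape,e.shape)
E
python3 m.py; python3 -c "
import cv2;i=cv2.imread('pics/crop1.png');cv2.imwrite('pics/crop1.png',cv2.resize(i,(i.shape[1]*600//i.shape[0],600)))"
```

```text
rack px ((439.49993896484375, 249.5), (88.99998474121094, 148.99996948242188), 90.0)
[[0.615, -0.046, 0.015], [0.602, -0.486, 0.015], [0.341, -0.474, 0.015], [0.352, -0.038, 0.015]]
bar [ 0.4821 -0.2625  0.0896] [0.3587 0.9334] -0.1806888996960964 0.17391120663100698 z 0.08979794537034369
knob 38 [ 0.4608 -0.318   0.1235]
tin [0.6829 0.2705 0.06  ] (256.0601501464844, 183.1729278564453) 10.174692153930664 0.0606
tin [0.6704 0.1361 0.06  ] (302.2241516113281, 186.22413635253906) 10.313982963562012 0.0612
tin [0.6581 0.0021 0.06  ] (348.5, 189.0263214111328) 10.085945129394531 0.0603
mug top
    [332.1 278.1] 497 [0.4019 0.0565 0.0659]
mug all
    [332.5 278.8] 530 [0.3999 0.0554 0.0642]
plane
    [242.3 268.3] 9 [0.4376 0.3228 0.0084]
    [243.4 273.2] 11 [0.4231 0.3199 0.0087]
    [257.1 292.9] 576 [0.3645 0.2775 0.0291]
((0.3682340085506439, 0.28096359968185425), (0.1610671877861023, 0.17422178387641907), 88.648193359375) [[0.27900001406669617, 0.2029999941587448], [0.453000009059906, 0.1979999989271164], [0.4569999873638153, 0.35899999737739563], [0.28299999237060547, 0.36399999260902405]]
(330, 770, 3) (462, 770, 3)
```

View pics/crop1.png

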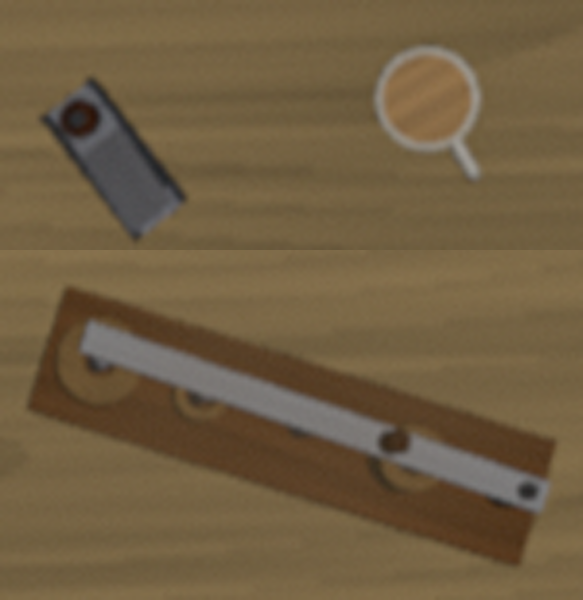

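The crop confirms it: plane knob end at (80,118) up-left, mug handle at lower-right (468,160), and rolls under the bar at (98,360) wide, (200,400) little and (408,460) slim. The bar appears swung a couple of degrees off the posts. Next I'll fit the poses more precisely.

```bash
cat > m2.py <<'E'
from h import *
def box(u0,v0,u1,v1):
    m=np.zeros((480,640),bool); m[v0:v1,u0:u1]=1; return m
def loose(c,K,W,P,verbose=1):
    Z=P[...,2]; hsv=cv2.cvtColor(c['img'],cv2.COLOR_BGR2HSV)
    # mug: white pixels in neighbourhood
    m=box(300,245,370,320)&(hsv[...,1]<70)&(hsv[...,2]>110); m=m.astype(np.uint8)
    n,l,st,_=cv2.connectedComponentsWithStats(m); i=1+np.argmax(st[1:,4]); m=l==i
    pts=np.argwhere(m)[:,::-1]
    q=np.array([onplane(u,v,K,W,.065)[:2] for u,v in pts])
    # circle = rim: robust fit of outer/inner ring: start from hull circle
    fill=np.zeros((480,640),np.uint8); cs,_=cv2.findContours(m.astype(np.uint8),cv2.RETR_EXTERNAL,2); cv2.drawContours(fill,cs,-1,1,-1)
    disc=cv2.morphologyEx(fill,cv2.MORPH_OPEN,cv2.getStructuringElement(2,(13,13)))
    mo=cv2.moments(disc,True); mc=onplane(mo['m10']/mo['m00'],mo['m01']/mo['m00'],K,W,.065)[:2]
    h=q[np.linalg.norm(q-mc,axis=1)>.042]; hd=np.mean(h-mc,0); hl=np.linalg.norm(hd); hd/=hl
    print('mug',mc.round(4),'area r',np.sqrt(mo['m00']/np.pi).round(2),'handle',hd.round(3),hl.round(3),len(h),'wide->',(mc-.099*hd).round(4))
    # plane: gray, low saturation / dark
    m=box(225,255,290,325)&(Z>.012)|(box(225,255,290,325)&(hsv[...,1]<60)); m=cv2.morphologyEx(m.astype(np.uint8),cv2.MORPH_OPEN,np.ones((3,3)))
    n,l,st,ce=cv2.connectedComponentsWithStats(m); i=1+np.argmax(st[1:,4]); pts=np.argwhere(l==i)[:,::-1]
    q=np.array([onplane(u,v,K,W,.02)[:2] for u,v in pts]); r=cv2.minAreaRect((q*1000).astype(np.float32)); b=cv2.boxPoints(r)/1000
    mu=np.array(r[0])/1000; w,V=np.linalg.eigh(np.cov((q-mu).T)); d=V[:,1]; d*=np.sign(d[0])
    e=[b[1]-b[0],b[2]-b[1]]; e=max(e,key=np.linalg.norm); e/=np.linalg.norm(e); e*=np.sign(e@d)
    print('plane',mu.round(4),'size',np.round(r[1],1),'dir pca',d.round(3),'rect',e.round(3),'little->',(mu+.106*e).round(4))
if __name__=='__main__':
    c,K,W=shot('top'); P=cloud(c,K,W); Z=P[...,2]; hsv=cv2.cvtColor(c['img'],cv2.COLOR_BGR2HSV)
    loose(c,K,W,P)
    # rack board
    B=box(365,205,515,295)
    print('hsv board',hsv[280,490],'bench',hsv[215,450])
    m=(B&((hsv[...,2]<105)&(hsv[...,1]>120)|(Z>.05))).astype(np.uint8)
    m=cv2.morphologyEx(m,cv2.MORPH_CLOSE,np.ones((9,9))); m=cv2.morphologyEx(m,cv2.MORPH_OPEN,np.ones((5,5)))
    n,l,st,ce=cv2.connectedComponentsWithStats(m); i=1+np.argmax(st[1:,4]); pts=np.argwhere(l==i)[:,::-1]
    q=np.array([onplane(u,v,K,W,.015)[:2] for u,v in pts]); r=cv2.minAreaRect((q*1000).astype(np.float32)); mu=q.mean(0)
    w,V=np.linalg.eigh(np.cov((q-mu).T)); d=V[:,1]*np.sign(V[1,1]); print('rack',mu.round(4),r,'y axis pca',d.round(4),np.degrees(np.arctan2(-d[0],d[1])))
    mu=np.array(r[0])/1000
    for y in(-.2,-.12,-.04,.04,.12): print(y,(mu+y*d).round(4))
    # bar by color (grey bright) 
    m=(B&(hsv[...,1]<60)&(hsv[...,2]>95)&(Z>.06)).astype(np.uint8); pts=np.argwhere(m)[:,::-1]
    q=np.array([onplane(u,v,K,W,.09)[:2] for u,v in pts]); bm=q.mean(0); w,V=np.linalg.eigh(np.cov((q-bm).T)); d=V[:,1]*np.sign(V[1,1]); t=(q-bm)@d
    print('bar',bm.round(4),d.round(4),t.min().round(3),t.max().round(3),np.degrees(np.arctan2(-d[0],d[1])))
    # rolls: bright brown tops
    for nm,h,bx in(('wide',.04,(375,215,405,250)),('little',.039,(400,232,432,258)),('slim',.065,(450,245,490,280))):
        m=box(*bx)&(np.abs(Z-h)<.006); pts=np.argwhere(m)[:,::-1]
        q=np.array([onplane(u,v,K,W,h)[:2] for u,v in pts]); print(nm,len(q),q.mean(0).round(4),cv2.minEnclosingCircle((q*1000).astype(np.float32)))
E
python3 m2.py
```

```text
mug [0.4012 0.0563] area r 12.75 handle [-0.853 -0.522] 0.052 27 wide-> [0.4857 0.108 ]
plane [0.3654 0.2791] size [110.7  48. ] dir pca [0.798 0.603] rect [0.801 0.599] little-> [0.4502 0.3426]
hsv board [ 14 166  86] bench [ 19 108 128]
rack [ 0.4759 -0.2626] ((476.22589111328125, -262.4144592285156), (392.91571044921875, 101.04263305664062), 70.67654418945312) y axis pca [0.3319 0.9433] -19.38702117264115
-0.2 [ 0.4098 -0.4511]
-0.12 [ 0.4364 -0.3756]
-0.04 [ 0.4629 -0.3001]
0.04 [ 0.4895 -0.2247]
0.12 [ 0.5161 -0.1492]
bar [ 0.4831 -0.2597] [0.3599 0.933 ] -0.183 0.17 -21.093794245914612
wide 195 [ 0.524  -0.1099] ((529.6891479492188, -114.94452667236328), 32.85392761230469)
little 48 [ 0.4931 -0.1871] ((503.31683349609375, -175.67962646484375), 33.94365692138672)
slim 76 [ 0.4424 -0.3372] ((449.5867919921875, -340.7174377441406), 24.872711181640625)
```

```bash
cat >> h.py <<'E'
O=np.array([.489,-.2277]); D=np.array([.333,.943]); D/=np.linalg.norm(D); N=np.array([D[1],-D[0]])
post=lambda y: O+y*D
piv=post(-.2)
knob=lambda a: piv+.105*(np.cos(a)*D+np.sin(a)*N)
def st():
    s=env.observe(); r=R(s['orientation']); g=np.array(s['tcp_pos'])+r[:,2]*.155
    print('t',round(s['clock'],2),'g',g.round(4),'yang',np.degrees(np.arctan2(r[1,1],r[0,1])).round(1),'tilt',r[:2,2].round(3),'F',np.round(s['force'],1),'open',round(s['opening'],4),'gf',round(s['grasp_force'],1),'q',np.round(s['joint_positions'],2))
E
python3 - <<'E'
from h import *
st(); print(knob(.03),go(*knob(.03),.25), go(*knob(.03),.114))
E
```

```text
t 0.2 g [ 0.2304 -0.5806  0.2492] yang -68.4 tilt [-0.     0.001] F [-0.4  0.2  0.6] open 0.0852 gf 0.0 q [ 1.23  0.69 -0.19  1.57  0.16  0.9  -0.22]
[ 0.46032125 -0.31837209] [ 310.4 -158.9   -0.6] [ 310.4 -158.8  135.4]
```

```bash
python3 -m creep '[[32,-16,0,0,1],[64,-32,0,0,1],[96,-48,0,0,1],[128,-64,0,0,1],[160,-80,0,0,1]]'; python3 -m creep '[[32,-16,0,0,1],[64,-32,0,0,1],[96,-48,0,0,1],[128,-64,0,0,1],[150,-79,0,0,1]]';python3 -m creep '[[0,0,0,0,1],[0,0,0,0,1],[0,0,0,0,1],[0,0,0,0,1],[0,0,0,0,1]]'; python3 - <<'E'
from h import *
st(); print(go(*knob(.03),.114))
c,K,W=shot('wrist'); cv2.imwrite('pics/w1.png',c['img']); P=cloud(c,K,W); np.savez('w1.npz',P=P,img=c['img'],K=K,W=W)
E
```

```text
clock: 0.62
tcp_pos: [0.3506, -0.4462, 0.4046]
orientation: [-3.086, -0.589, 0.0]
force: [0.6, -0.5, 0.3]
opening: 0.0855
grasp_force: 0.0
clock: 1.03
tcp_pos: [0.4626, -0.316, 0.4047]
orientation: [-3.084, -0.595, -0.003]
force: [0.4, 0.1, 0.4]
opening: 0.0854
grasp_force: 0.0
clock: 1.45
tcp_pos: [0.459, -0.3202, 0.4046]
orientation: [3.086, 0.586, -0.001]
force: [-0.1, 1.1, 0.1]
opening: 0.0853
grasp_force: 0.0
t 1.45 g [ 0.4589 -0.3203  0.2496] yang -68.5 tilt [-0.001 -0.001] F [-0.1  1.1  0.1] open 0.0853 gf 0.0 q [ 0.62  0.6  -0.16  1.77  0.13  0.78 -0.8 ]
[  2.1  -1.3 135.6]
```

View pics/w1.png

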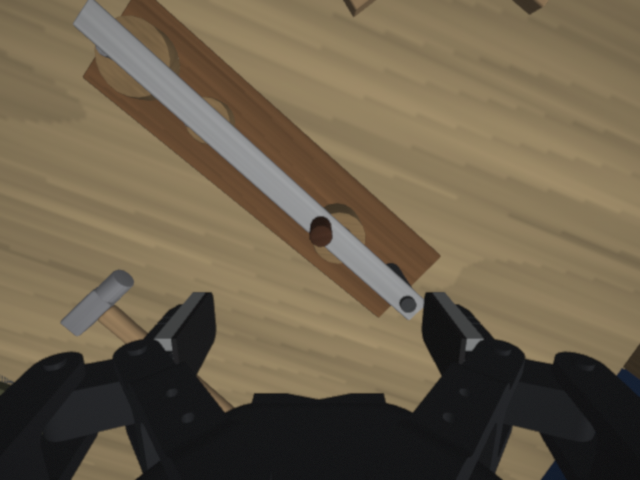

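The wrist view shows the knob top at (320,229), pivot at (407,304), slim at (337,236), little at (205,120) and wide at (133,57).

```bash
python3 - <<'E'
from h import *
f=np.load('w1.npz'); P,K,W=f['P'],f['K'],f['W']; Z=P[...,2]
print('knob',onplane(320,229,K,W,.126).round(4),'piv',onplane(407,304,K,W,.092).round(4),piv.round(4))
m=Z>.115; m[280:]=0; print('knob top mean',P[m].mean(0).round(4),m.sum())
for nm,h,y,r in(('wide',.04,.12,.033),('little',.039,.04,.021),('slim',.065,-.12,.025)):
    p=post(y); m=(np.abs(Z-h)<.006)&(np.linalg.norm(P[...,:2]-p,axis=2)<r+.012); q=P[m][:,:2]
    print(nm,m.sum(),p.round(4),np.round(cv2.minEnclosingCircle((q*1000).astype(np.float32))[0],1),cv2.minEnclosingCircle((q*1000).astype(np.float32))[1],np.median(Z[m]))
m=(Z>.08)&(Z<.1);m[330:]=0;q=P[m];mu=q.mean(0);w,V=np.linalg.eigh(np.cov(q[:,:2].T));print(mu,V[:,1])
E
```

```text
knob [ 0.4637 -0.3197  0.126 ] piv [ 0.42   -0.4206  0.092 ] [ 0.4224 -0.4163]
knob top mean [ 0.4599 -0.3216  0.1252] 477
wide 2259 [ 0.529  -0.1145] [ 527.1 -118.7] 33.11175537109375 0.04026514662031255
little 357 [ 0.5023 -0.19  ] [ 500.4 -194.3] 20.825651168823242 0.03910341664264749
slim 729 [ 0.449  -0.3409] [ 447.4 -344.7] 25.028955459594727 0.06542739668622494
[ 0.48829436 -0.24674425  0.09041184] [0.35740732 0.93394861]
```

```bash
sed -i 's/^O=.*; D=/O=np.array([.487,-.2318]); D=/' h.py; python3 -m creep '[[0,2,38,0,1],[0,2,76,0,1],[0,2,110,0,1],[0,2,130,0,1],[0,2,135,0,1]]' 20; python3 -m creep '[[0,0,0,0,1],[0,0,0,0,0.4],[0,0,0,0,0.1],[0,0,0,0,0],[0,0,0,0,0]]' 20; python3 -m creep '[[0,0,0,0,0],[0,0,0,0,0],[0,0,0,0,0],[0,0,0,0,0],[0,0,0,0,0]]' 20;  python3 - <<'E'
from h import *
st()
for a in np.arange(.03,1.7,.11): print(round(a,2),((knob(a)-knob(.03))@R(env.observe()['orientation'])[:2,:2]*1000).round(1))
E
```

```text
clock: 1.92
tcp_pos: [0.4591, -0.3206, 0.2663]
orientation: [-3.082, -0.587, 0.008]
force: [-0.3, -0.1, -0.4]
opening: 0.0852
grasp_force: 0.0
clock: 2.33
tcp_pos: [0.4612, -0.321, 0.2711]
orientation: [3.084, 0.589, 0.003]
force: [0.4, 1.0, -0.2]
opening: 0.0382
grasp_force: 0.0
clock: 2.75
tcp_pos: [0.461, -0.3209, 0.2705]
orientation: [3.085, 0.589, 0.001]
force: [-1.7, -0.8, 6.2]
opening: 0.0176
grasp_force: 21.6
t 2.75 g [ 0.4611 -0.3211  0.1155] yang -68.4 tilt [ 0.001 -0.001] F [-1.7 -0.8  6.2] open 0.0176 gf 21.6 q [ 0.59  0.8  -0.12  1.87  0.18  0.48 -0.84]
0.03 [0. 0.]
0.14 [8.  8.3]
0.25 [15.1 17.4]
0.36 [21.1 27.3]
0.47 [26.  37.7]
0.58 [29.7 48.7]
0.69 [32.2 59.9]
0.8 [33.5 71.4]
0.91 [33.5 82.9]
1.02 [32.2 94.4]
1.13 [ 29.7 105.7]
1.24 [ 25.9 116.6]
1.35 [ 21. 127.]
1.46 [ 14.9 136.9]
1.57 [  7.9 146. ]
1.68 [ -0.2 154.3]
```

```bash
python3 -m creep '[[8,8.3,0,6.3,0],[15.1,17.4,0,12.6,0],[21.1,27.3,0,18.9,0],[26,37.7,0,25.2,0],[29.7,48.7,0,31.5,0]]' 20;python3 -m creep '[[8,8.3,0,6.3,0],[15.1,17.4,0,12.6,0],[21.1,27.3,0,18.9,0],[26,37.7,0,25.2,0],[29.7,48.7,0,31.5,0]]' 20;  python3 -c "
from h import *
st()"
```

```text
clock: 3.17
tcp_pos: [0.5065, -0.3557, 0.2705]
orientation: [3.128, -0.278, -0.0]
force: [-3.2, -1.6, 5.2]
opening: 0.017
grasp_force: 21.7
clock: 3.58
tcp_pos: [0.5273, -0.4089, 0.2705]
orientation: [2.936, -1.116, 0.001]
force: [-2.4, -0.6, 5.2]
opening: 0.0173
grasp_force: 21.7
t 3.58 g [ 0.5273 -0.409   0.1155] yang -131.6 tilt [ 0.    -0.001] F [-2.4 -0.6  5.2] open 0.0173 gf 21.7 q [ 0.5   0.92  0.17  1.54 -0.21  0.7  -1.53]
```

```bash
python3 -m creep '[[8,8.3,0,6.3,0],[15.1,17.4,0,12.6,0],[21.1,27.3,0,18.9,0],[26,37.7,0,25.2,0],[29.7,48.7,0,31.5,0]]' 20; python3 -m creep '[[0,0,0,0,0],[0,0,0,0,0.3],[0,0,0,0,0.5],[0,0,0,0,0.5],[0,0,-10,0,0.5]]' 20; python3 -m creep '[[0,0,-35,0,0.5],[0,0,-70,0,1],[0,0,-100,0,1],[0,0,-110,0,1],[0,0,-110,0,1]]' 20;  python3 -c "
from h import *
st(); print(go(*post(-.12),.25))
c,K,W=shot('top'); cv2.imwrite('pics/top1.png',cv2.resize(c['img'][150:310,300:560],None,fx=3,fy=3))
import m2; m2.loose(c,K,W,cloud(c,K,W))"
```

```text
clock: 4.0
tcp_pos: [0.5176, -0.4651, 0.2705]
orientation: [2.523, -1.871, 0.003]
force: [-1.1, -0.5, 4.3]
opening: 0.0171
grasp_force: 21.6
clock: 4.42
tcp_pos: [0.5173, -0.4623, 0.2776]
orientation: [-2.528, 1.861, 0.008]
force: [0.6, 0.0, 0.4]
opening: 0.0427
grasp_force: 0.0
clock: 4.83
tcp_pos: [0.518, -0.4647, 0.394]
orientation: [2.528, -1.864, 0.011]
force: [-0.1, -0.6, 0.4]
opening: 0.0854
grasp_force: 0.0
t 4.83 g [ 0.5188 -0.4654  0.239 ] yang -162.8 tilt [ 0.005 -0.005] F [-0.1 -0.6  0.4] open 0.0854 gf 0.0 q [ 0.49  0.83  0.37  1.36 -0.32  1.01 -1.92]
[-136.2   32.9  -12. ]
mug [0.4014 0.0564] area r 12.82 handle [-0.859 -0.513] 0.053 30 wide-> [0.4864 0.1072]
plane [0.365  0.2789] size [111.6  47.8] dir pca [0.799 0.601] rect [0.801 0.599] little-> [0.4498 0.3424]
```

View pics/top1.png

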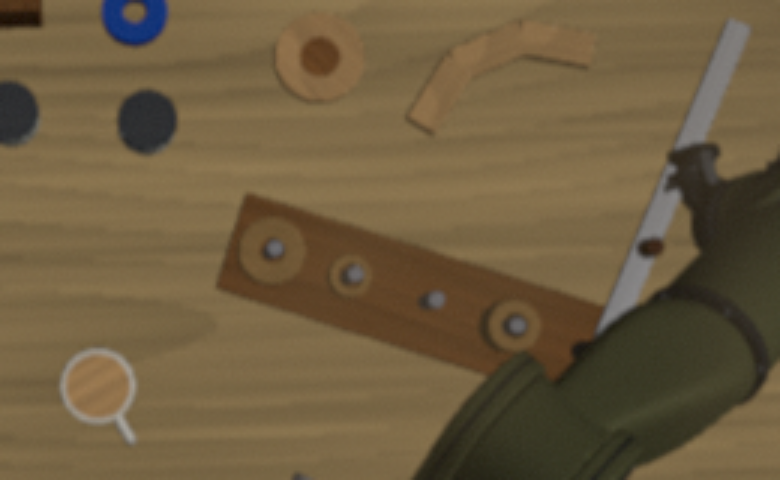

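```bash
python3 -m creep '[[-34,8,-12,-7,1],[-68,16,-12,-14,1],[-102,24,-12,-21,1],[-136,33,-12,-28,1],[-136,33,-12,-35,1]]'; python3 -m creep '[[0,0,0,-7,1],[0,0,0,-14,1],[0,0,0,-21,1],[0,0,0,-28,1],[0,0,0,-35,1]]' >/dev/null;  python3 -m creep '[[0,0,0,-7,1],[0,0,0,-14,1],[0,0,0,-21,1],[0,0,0,-28,1],[0,0,0,-35,1]]' >/dev/null; python3 -m creep '[[0,0,0,-7,1],[0,0,0,-14,1],[0,0,0,-21,1],[0,0,0,-28,1],[0,0,0,-35,1]]' >/dev/null;python3 -m creep '[[0,0,0,-7,1],[0,0,0,-14,1],[0,0,0,-17,1],[0,0,0,-17,1],[0,0,0,-17,1]]'; python3 - <<'E'
from h import *
st(); print(go(*post(-.12),.05))
c,K,W=shot('wrist'); P=cloud(c,K,W); Z=P[...,2]
for nm,h,y,r in(('little',.039,.04,.021),('slim',.065,-.12,.025)):
    p=post(y); m=(np.abs(Z-h)<.006)&(np.linalg.norm(P[...,:2]-p,axis=2)<r+.012); q=P[m][:,:2]
    if m.sum(): print(nm,m.sum(),p.round(4),cv2.minEnclosingCircle((q*1000).astype(np.float32)))
E
```

```text
clock: 5.3
tcp_pos: [0.4411, -0.3363, 0.3984]
orientation: [-2.969, 1.001, 0.025]
force: [-0.7, 0.4, -0.7]
opening: 0.0855
grasp_force: 0.0
clock: 6.97
tcp_pos: [0.4453, -0.3434, 0.4002]
orientation: [-2.33, -2.102, -0.0]
force: [-0.1, 0.0, -0.5]
opening: 0.0856
grasp_force: 0.0
t 6.97 g [ 0.445  -0.343   0.2452] yang -5.9 tilt [-0.002  0.003] F [-0.1  0.  -0.5] open 0.0856 gf 0.0 q [ 0.83  0.64 -0.43  1.75  0.34  0.83  0.14]
[ -2.1   2.7 195.2]
little 1276 [ 0.5003 -0.1941] ((500.32269287109375, -194.0806121826172), 20.936172485351562)
slim 1860 [ 0.447 -0.345] ((447.6029968261719, -344.5306701660156), 24.90995216369629)
```

```bash
python3 -m creep '[[-1.5,2.7,38,0,1],[-1.5,2.7,76,0,1],[-1.5,2.7,112,0,1],[-1.5,2.7,140,0,1],[-1.5,2.7,160,0,1]]'; python3 -m creep '[[0,0,18,0,1],[0,0,34,0,1],[0,0,34,0,1],[0,0,34,0,0.5],[0,0,34,0,0.4]]' 30;python3 -m creep '[[0,0,0,0,0],[0,0,0,0,0],[0,0,0,0,0],[0,0,0,0,0],[0,0,0,0,0]]' 30; python3 - <<'E'
from h import *
st()
E
```

```text
clock: 7.43
tcp_pos: [0.4474, -0.3449, 0.2386]
orientation: [-2.329, -2.102, 0.002]
force: [-0.9, -0.1, -0.8]
opening: 0.0851
grasp_force: 0.0
clock: 7.85
tcp_pos: [0.4487, -0.3457, 0.2083]
orientation: [2.332, 2.104, 0.0]
force: [-0.1, 0.4, 0.5]
opening: 0.0638
grasp_force: 0.0
clock: 8.27
tcp_pos: [0.4487, -0.3459, 0.2091]
orientation: [2.331, 2.103, 0.001]
force: [-0.7, 0.4, 6.9]
opening: 0.0501
grasp_force: 31.5
t 8.27 g [ 0.449  -0.3461  0.0541] yang -5.9 tilt [ 0.002 -0.001] F [-0.7  0.4  6.9] open 0.0501 gf 31.5 q [ 0.72  0.92 -0.26  1.87  0.52  0.42 -0.02]
```

```bash
python3 -m creep '[[0,0,-20,0,0],[0,0,-50,0,0],[0,0,-90,0,0],[0,0,-125,0,0],[0,0,-140,0,0]]'; python3 - <<'E'
from h import *
st(); print(go(.64,.0,.2))
E
```

```text
clock: 8.68
tcp_pos: [0.4492, -0.3462, 0.3526]
orientation: [2.327, 2.1, 0.003]
force: [1.0, 0.3, -0.6]
opening: 0.0498
grasp_force: 31.6
t 8.68 g [ 0.4502 -0.3468  0.1977] yang -5.9 tilt [ 0.006 -0.004] F [ 1.   0.3 -0.6] open 0.0498 gf 31.6 q [ 0.81  0.7  -0.4   1.79  0.4   0.72  0.09]
[364.4 153.3  -2.5]
```

```bash
python3 -m creep '[[34,14,0,0,0],[70,30,0,0,0],[108,46,0,0,0],[146,61,0,0,0],[184,77,0,0,0]]' >/dev/null; python3 -m creep '[[38,16,0,0,0],[76,32,0,0,0],[114,48,0,0,0],[150,63,0,0,0],[180,76,0,0,0]]' >/dev/null; python3 -m creep '[[0,0,0,0,0],[0,0,0,0,0],[0,0,0,0,0],[0,0,0,0,0],[0,0,0,0,0]]'; python3 - <<'E'
from h import *
st(); 
c,K,W=shot('wrist'); P=cloud(c,K,W); Z=P[...,2]; cv2.imwrite('pics/w2.png',c['img'])
m=((Z>.05)&(Z<.068)).astype(np.uint8); n,l,s,ce=cv2.connectedComponentsWithStats(m)
for i in range(1,n):
    if s[i,4]>300:
        q=P[l==i][:,:2]; print(ce[i].round(),s[i,4],cv2.minEnclosingCircle((q*1000).astype(np.float32)),q.mean(0).round(4))
print(go(.6643,.069))
E
```

```text
clock: 9.93
tcp_pos: [0.6372, -0.0013, 0.3478]
orientation: [2.334, 2.101, -0.002]
force: [-0.8, 0.6, -0.4]
opening: 0.0496
grasp_force: 31.6
t 9.93 g [ 0.6371 -0.0016  0.1928] yang -6.0 tilt [-0.    -0.001] F [-0.8  0.6 -0.4] open 0.0496 gf 31.6 q [ 0.11  0.79 -0.34  1.58  0.33  0.84 -0.46]
[345.  36.] 5939 ((668.9049072265625, 133.23760986328125), 29.369140625) [0.6683 0.1299]
[515.  46.] 1462 ((814.1099853515625, 122.26482391357422), 58.982810974121094) [0.7808 0.1127]
[ 23. 194.] 4052 ((404.27947998046875, 53.28266906738281), 35.65059280395508) [0.4237 0.0507]
[600. 275.] 4450 ((867.4697875976562, -75.84619903564453), 96.82118225097656) [ 0.8552 -0.063 ]
[348. 219.] 3224 ((656.5394897460938, -0.048932645469903946), 29.3414249420166) [0.6599 0.0066]
[72.7 19.6 -0.1]
```

View pics/w2.png

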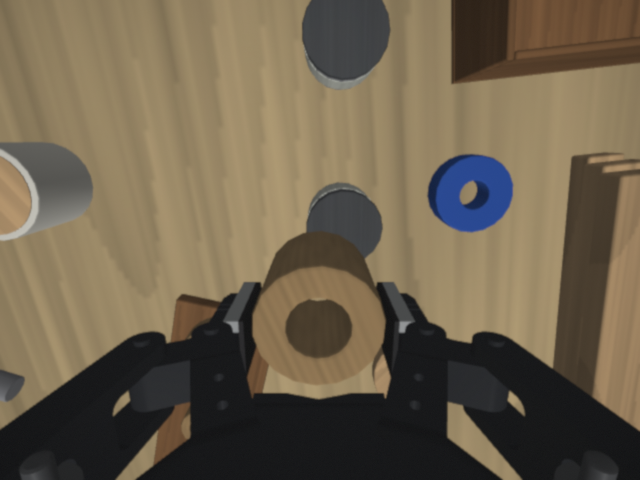

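Wrist view: middle tin top at (345,36) measures (0.669,0.133), right tin at (348,219) measures (0.6565,-0.0005), held roll at bottom centre. gap0 is therefore (0.663,0.067), against (0.664,0.069) from the top camera.

```bash
python3 -m creep '[[30,8,0,0,0],[60,16,0,0,0],[71,19,0,0,0],[71,19,0,0,0],[71,19,0,0,0]]' >/dev/null; python3 -m creep '[[0,0,10,0,0],[0,0,20,0,0],[0,0,20,0,0],[0,0,20,0,0],[0,0,20,0,0]]' >/dev/null;  python3 - <<'E'
from h import *
st(); print(go(.663,.067,.0395+.002))
E
```

```text
t 10.82 g [0.6636 0.0687 0.1724] yang -5.9 tilt [-0.001 -0.   ] F [-0.4  0.2  0.5] open 0.0497 gf 31.6 q [-0.01  0.85 -0.33  1.49  0.32  0.86 -0.54]
[ -1.7  -0.4 130.9]
```

```bash
python3 -m creep '[[-1.7,0,30,0,0],[-1.7,0,60,0,0],[-1.7,0,85,0,0],[-1.7,0,105,0,0],[-1.7,0,110,0,0]]' >/dev/null; python3 -m creep '[[0,0,0,0,0],[0,0,0,0,0],[0,0,0,0,0],[0,0,0,0,0],[0,0,0,0,0]]' >/dev/null;  python3 - <<'E'
from h import *
st(); print(go(.663,.067,.0395+.001))
E
```

```text
t 11.65 g [0.6645 0.0678 0.0641] yang -5.9 tilt [0.002 0.   ] F [ 0.7  1.1 -0.1] open 0.0499 gf 31.6 q [-0.03  0.99 -0.28  1.54  0.38  0.66 -0.59]
[-1.  -1.5 23.6]
```

```bash
python3 -m creep '[[-1,-1.5,8,0,0],[-1,-1.5,16,0,0],[-1,-1.5,21,0,0],[-1,-1.5,23,0,0],[-1,-1.5,23,0,0]]' >/dev/null; python3 -c "
from h import *
st()"; python3 -m creep '[[0,0,1,0,0],[0,0,1,0,0],[0,0,1,0,0.3],[0,0,1,0,0.62],[0,0,1,0,0.7]]'; python3 -m creep '[[0,0,0,0,0.8],[0,0,-10,0,0.85],[0,0,-40,0,0.85],[0,0,-80,0,0.85],[0,0,-120,0,1]]'; python3 - <<'E'
from h import *
st(); print('wide',post(.12),go(*post(.12)))
import m2
c,K,W=shot('top'); P=cloud(c,K,W); m2.loose(c,K,W,P)
c,K,W=shot('wrist'); cv2.imwrite('pics/w3.png',c['img'])
E
```

```text
t 12.07 g [0.6614 0.0668 0.0393] yang -5.8 tilt [-0.001 -0.001] F [-0.3 -0.6 -0. ] open 0.0498 gf 31.7 q [-0.03  1.02 -0.26  1.55  0.39  0.62 -0.6 ]
clock: 12.48
tcp_pos: [0.6621, 0.0669, 0.1934]
orientation: [2.332, 2.105, 0.0]
force: [0.2, -0.1, 0.4]
opening: 0.0595
grasp_force: 0.0
clock: 12.9
tcp_pos: [0.6616, 0.0669, 0.3146]
orientation: [-2.331, -2.105, 0.003]
force: [1.0, 0.4, 0.5]
opening: 0.0826
grasp_force: 0.0
t 12.9 g [0.6612 0.0668 0.1596] yang -5.8 tilt [-0.002 -0.   ] F [1.  0.4 0.5] open 0.0826 gf 0.0 q [-0.    0.86 -0.32  1.51  0.33  0.83 -0.55]
wide [ 0.52695724 -0.11864781] [-198.2 -114.7    0.3]Traceback (most recent call last):
  File "<stdin>", line 4, in <module>
  File "m2.py", line 14, in loose
    mo=cv2.moments(disc,True); mc=onplane(mo['m10']/mo['m00'],mo['m01']/mo['m00'],K,W,.065)[:2]
                                          ~~~~~~~~~^~~~~~~~~~
ZeroDivisionError: float division by zero
```

```bash
python3 -m creep '[[-20,-12,-20,0,1],[-55,-32,-40,0,1],[-90,-52,-60,0,1],[-125,-72,-60,0,1],[-160,-92,-60,0,1]]' 30 >/dev/null; python3 -m creep '[[-20,-11,0,0,1],[-38,-23,0,0,1],[-38,-23,0,0,1],[-38,-23,0,0,1],[-38,-23,0,0,1]]' >/dev/null;  python3 - <<'E'
from h import *
st()
c,K,W=shot('wrist'); P=cloud(c,K,W); Z=P[...,2]; cv2.imwrite('pics/w3.png',c['img'])
for nm,h,p,r in(('slim',.05,(.663,.067),.025),('wide',.04,post(.12),.033),('tinM',.06,(.669,.133),.029),('tinR',.06,(.6565,0),.029)):
    m=(np.abs(Z-h)<.005)&(np.linalg.norm(P[...,:2]-p,axis=2)<r+.012); q=P[m][:,:2]
    if m.sum(): print(nm,m.sum(),cv2.minEnclosingCircle((q*1000).astype(np.float32)))
print(go(*post(.12),.036))
import m2
c,K,W=shot('top'); P=cloud(c,K,W); m2.loose(c,K,W,P)
E
```

```text
t 13.78 g [ 0.5302 -0.1148  0.2192] yang -5.8 tilt [0.002 0.001] F [0.7 0.1 0.2] open 0.0855 gf 0.0 q [ 0.36  0.64 -0.38  1.84  0.34  0.72 -0.31]
wide 3413 ((527.4056396484375, -118.15763854980469), 32.819129943847656)
tinR 5399 ((656.1858520507812, -1.0562679767608643), 29.720813751220703)
[ -4.9  -3.3 183. ]
mug [0.4015 0.0564] area r 12.79 handle [-0.863 -0.504] 0.053 30 wide-> [0.487  0.1063]
plane [0.3653 0.2791] size [110.7  47.8] dir pca [0.798 0.603] rect [0.801 0.599] little-> [0.4502 0.3426]
```

View pics/w3.png

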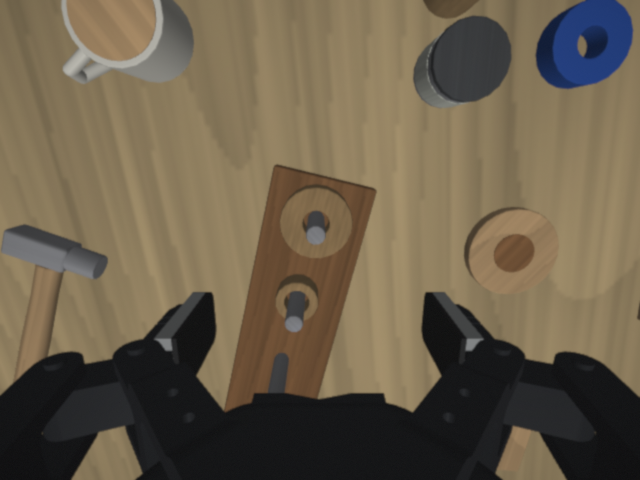

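Wide is at (316,222) on its post, little at (297,302), the mug at top-left with its handle at (80,65). Descending on wide.

```bash
python3 -m creep '[[-3.7,-2.4,38,0,1],[-3.7,-2.4,76,0,1],[-3.7,-2.4,114,0,1],[-3.7,-2.4,140,0,1],[-3.7,-2.4,160,0,1]]' >/dev/null; python3 -m creep '[[0,0,8,0,1],[0,0,8,0,1],[0,0,8,0,1],[0,0,8,0,1],[0,0,8,0,1]]' >/dev/null;  python3 -c "
from h import *
st(); print(go(.5274,-.1182,.034))"
```

```text
t 14.72 g [ 0.5278 -0.1191  0.0521] yang -5.9 tilt [ 0.003 -0.   ] F [ 0.8 -0.1  0.8] open 0.0855 gf 0.0 q [ 0.26  0.9  -0.2   1.95  0.49  0.33 -0.44]
[ 0.9 -0.5 18.1]
```

```bash
python3 -m creep '[[1,0,8,0,1],[1,0,15,0,1],[1,0,18,0,1],[1,0,18,0,1],[1,0,18,0,0.8]]' 30 >/dev/null; python3 -m creep '[[0,0,0,0,0.5],[0,0,0,0,0.5],[0,0,0,0,0.5],[0,0,0,0,0.5],[0,0,0,0,0.5]]' 30 >/dev/null;  python3 -c "
from h import *
st()"; python3 -m creep '[[0,0,-10,0,0.5],[0,0,-35,0,0.5],[0,0,-70,0,0.5],[0,0,-110,0,0.5],[0,0,-140,0,0.5]]' 30;  python3 -c "
from h import *
st();print(go(.487,.105))
c,K,W=shot('wrist'); cv2.imwrite('pics/w4.png',c['img'])"
```

```text
t 15.55 g [ 0.5267 -0.118   0.0331] yang -5.9 tilt [ 0. -0.] F [-1.2  1.   5.8] open 0.0656 gf 33.5 q [ 0.24  0.93 -0.17  1.95  0.5   0.3  -0.45]
clock: 15.97
tcp_pos: [0.5268, -0.1181, 0.3306]
orientation: [2.331, 2.104, 0.002]
force: [0.6, 0.1, 0.1]
opening: 0.0659
grasp_force: 33.8
t 15.97 g [ 0.5271 -0.1181  0.1756] yang -5.8 tilt [ 0.002 -0.   ] F [0.6 0.1 0.1] open 0.0659 gf 33.8 q [ 0.34  0.7  -0.35  1.89  0.39  0.61 -0.35]
[ 2.179e+02 -6.260e+01 -1.000e-01]
```

```bash
python3 -m creep '[[36,-10,0,-7,0.5],[72,-20,0,-14,0.5],[108,-30,0,-21,0.5],[144,-40,0,-28,0.5],[180,-50,0,-35,0.5]]' >/dev/null; python3 -m creep '[[0,0,0,-7,0.5],[0,0,0,-14,0.5],[0,0,0,-21,0.5],[0,0,0,-28,0.5],[0,0,0,-35,0.5]]' >/dev/null; python3 -m creep '[[0,0,0,-7,0.5],[0,0,0,-14,0.5],[0,0,0,-21,0.5],[0,0,0,-28,0.5],[0,0,0,-35,0.5]]' >/dev/null; python3 -m creep '[[0,0,0,-7,0.5],[0,0,0,-14,0.5],[0,0,0,-21,0.5],[0,0,0,-21,0.5],[0,0,0,-21,0.5]]'; python3 -c "
from h import *
st();print(go(.52,.126))"
```

```text
clock: 17.68
tcp_pos: [0.4953, 0.0658, 0.3276]
orientation: [0.811, -3.035, -0.0]
force: [0.4, -0.1, -1.4]
opening: 0.0657
grasp_force: 33.8
t 17.68 g [0.4952 0.0658 0.1726] yang 119.9 tilt [-0.  0.] F [ 0.4 -0.1 -1.4] open 0.0657 gf 33.8 q [ 0.3   0.79 -0.9   1.99  0.88  0.8   0.97]
[-51.5  39.8  -0. ]
```

```bash
python3 -m creep '[[-18,13,0,0,0.5],[-36,26,0,0,0.5],[-51,40,0,0,0.5],[-51,40,0,0,0.5],[-51,40,0,0,0.5]]' >/dev/null; python3 -m creep '[[0,0,0,0,0.5],[0,0,0,0,0.5],[0,0,0,0,0.5],[0,0,0,0,0.5],[0,0,0,0,0.5]]' >/dev/null; python3 - <<'E'
from h import *
st()
c,K,W=shot('wrist'); P=cloud(c,K,W); Z=P[...,2]; cv2.imwrite('pics/w4.png',c['img'])
m=((Z>.058)&(Z<.072)&(np.linalg.norm(P[...,:2]-[.4,.056],axis=2)<.1)).astype(np.uint8)
hsv=cv2.cvtColor(c['img'],cv2.COLOR_BGR2HSV)
d=np.argwhere(m)[:,::-1]; q=P[m>0][:,:2]
print(len(q)); 
np.savez('w4.npz',P=P,img=c['img'],K=K,W=W)
E
```

```text
t 18.52 g [0.5193 0.1257 0.1726] yang 120.1 tilt [-0. -0.] F [-1.3 -0.   0. ] open 0.0658 gf 33.8 q [ 0.18  0.83 -0.89  1.89  0.86  0.86  0.93]
8401
```

View pics/w4.png

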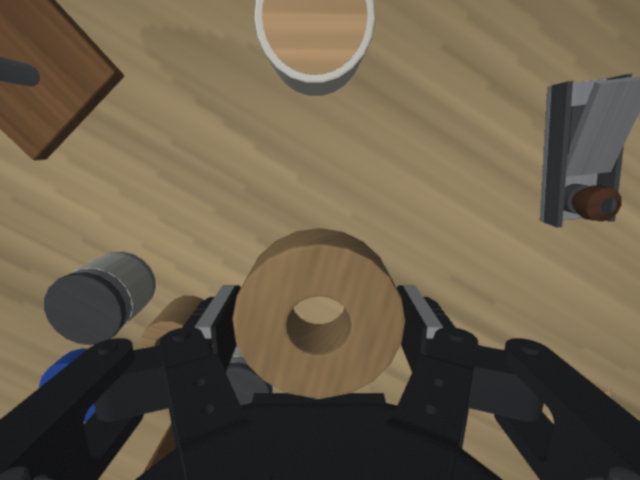

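Mug rim is at top centre (cut by the frame, lower edge at (315,82)), plane at right with its knob at (600,205), held roll at bottom centre. I'll fit the rim.

```bash
python3 - <<'E'
from h import *
from scipy.optimize import least_squares
f=np.load('w4.npz'); P,K,W,img=f['P'],f['K'],f['W'],f['img']; Z=P[...,2]
m=((Z>.061)&(Z<.07)&(np.linalg.norm(P[...,:2]-[.4,.056],axis=2)<.08)).astype(np.uint8)
cs,_=cv2.findContours(m,cv2.RETR_EXTERNAL,cv2.CHAIN_APPROX_NONE); k=max(cs,key=len)[:,0]; k=k[k[:,1]>3]
q=np.array([onplane(u,v,K,W,.065)[:2] for u,v in k])
r=least_squares(lambda x:np.linalg.norm(q-x[:2],axis=1)-.036,[.4,.056],loss='soft_l1',f_scale=.001)
print(len(k),r.x,np.std(r.fun), np.median(Z[m>0]))
mc=r.x; hd=np.array([-.858,-.513]); t=mc-.099*hd/np.linalg.norm(hd); print(t.round(4),go(*t,.0181+.002))
# plane: from wrist, points with z>.006 near
m=((Z>.005)&(Z<.06)&(np.linalg.norm(P[...,:2]-[.365,.279],axis=2)<.09)).astype(np.uint8)
q=P[m>0][:,:2]; print('plane pts',len(q),(cv2.boxPoints(cv2.minAreaRect((q*1000).astype(np.float32)))).round(0).tolist())
E
```

```text
207 [0.40060411 0.05420884] 0.00045523192093636006 0.06615708540240513
[0.4856 0.105 ] [ 39.6  -1.  152.6]
plane pts 11466 [[305.0, 264.0], [335.0, 225.0], [423.0, 291.0], [393.0, 330.0]]
```

```bash
python3 -m creep '[[20,0,20,0,0.5],[39.5,-1,50,0,0.5],[39.5,-1,85,0,0.5],[39.5,-1,110,0,0.5],[39.5,-1,130,0,0.5]]' >/dev/null; python3 -m creep '[[0,0,0,0,0.5],[0,0,0,0,0.5],[0,0,0,0,0.5],[0,0,0,0,0.5],[0,0,0,0,0.5]]' >/dev/null; python3 -c "
from h import *
st();print(go(.4856,.105,.0191))"
```

```text
t 19.4 g [0.4865 0.1059 0.0439] yang 120.1 tilt [0.002 0.001] F [ 0.   0.4 -0.1] open 0.0659 gf 34.0 q [ 0.09  0.98 -0.67  2.06  1.23  0.58  0.6 ]
[ 1.3 -0.3 24.8]
```

```bash
python3 -m creep '[[1,0,8,0,0.5],[1,0,15,0,0.5],[1,0,20,0,0.5],[1,0,23,0,0.5],[1,0,24,0,0.5]]' >/dev/null; python3 -c "
from h import *
st()"; python3 -m creep '[[0,0,1,0,0.5],[0,0,1,0,0.5],[0,0,1,0,0.7],[0,0,1,0,0.9],[0,0,1,0,0.95]]'; python3 -m creep '[[0,0,0,0,1],[0,0,-10,0,1],[0,0,-40,0,1],[0,0,-80,0,1],[0,0,-120,0,1]]'; python3 -m creep '[[-20,0,-30,0,1],[-40,0,-60,0,1],[-40,0,-60,0,1],[-40,0,-60,0,1],[-40,0,-60,0,1]]'; python3 - <<'E'
from h import *
st(); print('little',post(.04),go(*post(.04)))
c,K,W=shot('wrist'); P=cloud(c,K,W); Z=P[...,2]; cv2.imwrite('pics/w5.png',c['img'])
m=(np.abs(Z-.025)<.005)&(np.linalg.norm(P[...,:2]-[.4856,.105],axis=2)<.045); q=P[m][:,:2]
if len(q): print('wide',len(q),cv2.minEnclosingCircle((q*1000).astype(np.float32)))
E
```

```text
t 19.82 g [0.4847 0.105  0.0182] yang 120.1 tilt [-0. -0.] F [ 0.  -0.8 -0.5] open 0.0659 gf 34.0 q [ 0.07  1.02 -0.63  2.07  1.32  0.55  0.53]
clock: 20.23
tcp_pos: [0.485, 0.1052, 0.1727]
orientation: [-0.817, 3.033, 0.0]
force: [-0.1, -1.2, -0.6]
opening: 0.0811
grasp_force: 0.0
clock: 20.65
tcp_pos: [0.4843, 0.1052, 0.2934]
orientation: [0.818, -3.03, -0.001]
force: [1.0, -0.0, -0.2]
opening: 0.0856
grasp_force: 0.0
clock: 21.07
tcp_pos: [0.5188, 0.1245, 0.3518]
orientation: [0.816, -3.032, 0.002]
force: [0.4, -0.5, -0.0]
opening: 0.0853
grasp_force: 0.0
t 21.07 g [0.5186 0.1243 0.1968] yang 120.1 tilt [-0.002 -0.002] F [ 0.4 -0.5 -0. ] open 0.0853 gf 0.0 q [ 0.19  0.79 -0.9   1.88  0.8   0.89  0.99]
little [ 0.50031908 -0.1940826 ] [ 175.6 -266.2    0.6]
wide 4103 ((484.3764343261719, 104.97615814208984), 32.86509323120117)
```

View pics/w5.png

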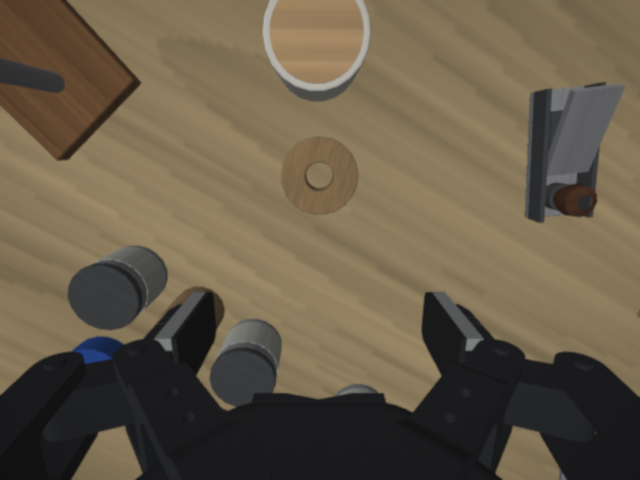

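Wide sits flat at (318,175), centred at (0.4844,0.105), in line with the mug. Next is the little roll.

```bash
python3 -m creep '[[20,-30,0,0,1],[40,-60,0,0,1],[60,-91,0,0,1],[80,-121,0,0,1],[100,-152,0,0,1]]' 30 >/dev/null; python3 -m creep '[[20,-30,0,0,1],[40,-61,0,0,1],[60,-91,0,0,1],[76,-114,0,0,1],[76,-114,0,-7,1]]' >/dev/null; python3 -m creep '[[0,0,0,0,1],[0,0,0,0,1],[0,0,0,0,1],[0,0,0,0,1],[0,0,0,0,1]]' >/dev/null; python3 - <<'E'
from h import *
st()
c,K,W=shot('wrist'); P=cloud(c,K,W); Z=P[...,2]
m=(np.abs(Z-.039)<.006)&(np.linalg.norm(P[...,:2]-post(.04),axis=2)<.033); q=P[m][:,:2]
if len(q): print('little',len(q),cv2.minEnclosingCircle((q*1000).astype(np.float32)))
print(go(.5003,-.1941,.0345))
E
```

```text
t 22.37 g [ 0.5009 -0.192   0.1977] yang 127.2 tilt [-0.  0.] F [-0.9  0.  -0. ] open 0.0852 gf 0.0 q [ 0.83  0.82 -0.97  1.87  0.84  0.94  1.67]
little 1147 ((500.7518615722656, -193.64569091796875), 21.000871658325195)
[  1.6  -1.1 163.3]
```

```bash
python3 -m creep '[[1.5,-1,38,0,1],[1.5,-1,76,0,1],[1.5,-1,110,0,1],[1.5,-1,135,0,1],[1.5,-1,145,0,1]]' >/dev/null; python3 -m creep '[[0,0,0,0,1],[0,0,0,0,1],[0,0,0,0,1],[0,0,0,0,1],[0,0,0,0,1]]' >/dev/null;  python3 -c "
from h import *
st(); print(go(.5007,-.1938,.036))"
```

```text
t 23.25 g [ 0.5011 -0.1952  0.0541] yang 127.1 tilt [ 0.002 -0.001] F [0.3 0.4 0.8] open 0.085 gf 0.0 q [ 0.73  1.01 -0.78  1.94  1.14  0.72  1.44]
[-0.5  1.4 18.1]
```

```bash
python3 -m creep '[[0,1.4,8,0,1],[0,1.4,14,0,1],[0,1.4,18,0,1],[0,1.4,18,0,1],[0,1.4,18,0,0.8]]' 30 >/dev/null; python3 -m creep '[[0,0,0,0,0.5],[0,0,0,0,0.2],[0,0,0,0,0.2],[0,0,0,0,0.2],[0,0,0,0,0.2]]' 30 >/dev/null;python3 -m creep '[[0,0,0,0,0.2],[0,0,0,0,0.2],[0,0,0,0,0.2],[0,0,0,0,0.2],[0,0,0,0,0.2]]' 30 >/dev/null;  python3 -c "
from h import *
st()"; python3 -m creep '[[0,0,-10,0,0.2],[0,0,-35,0,0.2],[0,0,-70,0,0.2],[0,0,-110,0,0.2],[0,0,-140,0,0.2]]' 30;  python3 -c "
from h import *
st();print(go(.49,.37))
import m2
c,K,W=shot('top'); m2.loose(c,K,W,cloud(c,K,W))
"
```

```text
t 24.5 g [ 0.4996 -0.1938  0.035 ] yang 127.1 tilt [ 0.001 -0.   ] F [ 0.4 -0.4  5.7] open 0.0404 gf 30.9 q [ 0.71  1.04 -0.75  1.95  1.19  0.69  1.4 ]
clock: 24.92
tcp_pos: [0.4994, -0.1933, 0.3324]
orientation: [-1.002, 2.976, 0.0]
force: [1.4, 0.3, -0.1]
opening: 0.04
grasp_force: 30.5
t 24.92 g [ 0.4995 -0.1932  0.1774] yang 127.2 tilt [0.001 0.001] F [ 1.4  0.3 -0.1] open 0.04 gf 30.5 q [ 0.81  0.84 -0.94  1.89  0.88  0.89  1.65]
[-3.330e+02  4.544e+02  3.000e-01]
mug [0.4015 0.0564] area r 12.78 handle [-0.862 -0.507] 0.052 30 wide-> [0.4869 0.1066]
plane [0.3653 0.2791] size [110.7  47.8] dir pca [0.797 0.604] rect [0.801 0.599] little-> [0.4502 0.3426]
```

```bash
python3 -m creep '[[-18,24,0,0,0.2],[-42,56,0,0,0.2],[-66,89,0,0,0.2],[-90,122,0,0,0.2],[-114,155,0,0,0.2]]' >/dev/null; python3 -m creep '[[-24,33,0,0,0.2],[-48,66,0,0,0.2],[-72,98,0,0,0.2],[-96,131,0,0,0.2],[-118,161,0,0,0.2]]' >/dev/null; python3 -m creep '[[-24,33,0,0,0.2],[-48,66,0,0,0.2],[-72,98,0,0,0.2],[-101,138,0,0,0.2],[-101,138,0,0,0.2]]' >/dev/null; python3 -m creep '[[0,0,0,0,0.2],[0,0,0,0,0.2],[0,0,0,0,0.2],[0,0,0,0,0.2],[0,0,0,0,0.2]]' >/dev/null; python3 - <<'E'
from h import *
st()
c,K,W=shot('wrist'); P=cloud(c,K,W); Z=P[...,2]; cv2.imwrite('pics/w6.png',c['img']); np.savez('w6.npz',P=P,img=c['img'],K=K,W=W)
E
```

```text
t 26.63 g [0.4913 0.3673 0.1745] yang 127.0 tilt [ 0.    -0.001] F [ 0.1 -0.8 -0.6] open 0.0407 gf 30.6 q [-0.26  0.9  -0.87  1.65  0.81  0.99  0.8 ]
```

View pics/w6.png

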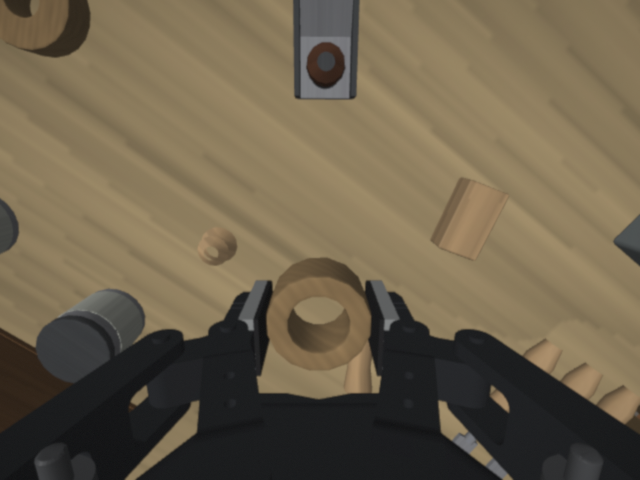

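Plane toe edge runs from (295,99) to (356,99) with its knob at (325,63). The offcut at (470,218) and finial at (217,245) are well clear of the target.

```bash
python3 - <<'E'
from h import *
f=np.load('w6.npz'); P,K,W,img=f['P'],f['K'],f['W'],f['img']; Z=P[...,2]
for v in (80,90,94,96,98,100,102): print(v,P[v,310].round(4),P[v,340].round(4),img[v,310],img[v,340])
hsv=cv2.cvtColor(img,cv2.COLOR_BGR2HSV)
m=(Z>.006)&(np.linalg.norm(P[...,:2]-[.365,.279],axis=2)<.09); m[:, :285]=0; m[:,370:]=0
for v in (5,20,35,75,85,95):
    u=np.flatnonzero(m[v]); a,b=u[0]+1,u[-1]-1; print(v,u[0],u[-1],P[v,a].round(4),P[v,b].round(4))
print(onplane(325,99,K,W,0.003))
E
```

```text
80 [0.4044 0.2934 0.0067] [0.3907 0.3121 0.0083] [117 114 113] [114 111 111]
90 [0.4102 0.2978 0.0068] [0.396  0.3164 0.0058] [128 125 124] [125 122 121]
94 [0.4125 0.2994 0.0063] [0.3984 0.3183 0.0065] [128 125 123] [125 122 120]
96 [0.4138 0.3004 0.0076] [0.3995 0.3192 0.0065] [126 122 121] [125 121 120]
98 [0.4148 0.3011 0.0049] [0.4006 0.3201 0.006 ] [87 91 94] [89 90 92]
100 [0.4157 0.3017 0.0016] [0.4012 0.3209 0.0012] [ 92 121 136] [ 90 118 132]
102 [0.4169 0.3026 0.0013] [0.4023 0.3218 0.0008] [ 96 127 144] [ 92 123 139]
5 293 359 [0.3743 0.2576 0.023 ] [0.3482 0.2935 0.0252]
20 293 358 [0.3822 0.2635 0.0251] [0.3556 0.2986 0.0247]
35 293 358 [0.3899 0.2691 0.0255] [0.3627 0.3044 0.024 ]
75 294 356 [0.4102 0.2846 0.0237] [0.384  0.3196 0.0246]
85 294 356 [0.4158 0.2889 0.026 ] [0.3891 0.3237 0.0235]
95 294 356 [0.4212 0.2927 0.0243] [0.3946 0.328  0.0246]
[0.40802866 0.31090559 0.003     ]
```

```bash
python3 -c "
from h import *
print(go(.4488,.3413,.021))"
```

```text
[ 49.7   4.7 153.6]
```

```bash
python3 -m creep '[[25,2,20,0,0.2],[50,4.7,50,0,0.2],[50,4.7,85,0,0.2],[50,4.7,115,0,0.2],[50,4.7,130,0,0.2]]' >/dev/null; python3 -m creep '[[0,0,0,0,0.2],[0,0,0,0,0.2],[0,0,0,0,0.2],[0,0,0,0,0.2],[0,0,0,0,0.2]]' >/dev/null; python3 -c "
from h import *
st();print(go(.4488,.3413,.021))"
```

```text
t 27.52 g [0.4487 0.3433 0.0461] yang 127.1 tilt [0.002 0.002] F [ 0.   0.3 -1.4] open 0.0406 gf 30.6 q [-0.34  1.02 -0.71  1.86  1.06  0.69  0.52]
[ 1.2 -1.7 25.1]
```

```bash
python3 -m creep '[[1.2,-1.7,8,0,0.2],[1.2,-1.7,15,0,0.2],[1.2,-1.7,20,0,0.2],[1.2,-1.7,24,0,0.2],[1.2,-1.7,25,0,0.2]]' >/dev/null; python3 -c "
from h import *
st()"; python3 -m creep '[[0,0,1,0,0.2],[0,0,1,0,0.3],[0,0,1,0,0.5],[0,0,1,0,0.7],[0,0,1,0,0.8]]'; python3 -m creep '[[0,0,0,0,0.8],[0,0,-10,0,0.8],[0,0,-40,0,1],[0,0,-80,0,1],[0,0,-120,0,1]]' >/dev/null; python3 -m creep '[[-20,0,-40,0,1],[-50,0,-60,0,1],[-50,0,-60,0,1],[-50,0,-60,0,1],[-50,0,-60,0,1]]' >/dev/null; python3 - <<'E'
from h import *
st()
c,K,W=shot('wrist'); P=cloud(c,K,W); Z=P[...,2]; cv2.imwrite('pics/w7.png',c['img'])
m=(np.abs(Z-.024)<.005)&(np.linalg.norm(P[...,:2]-[.4488,.3413],axis=2)<.033); q=P[m][:,:2]
if len(q): print('little',len(q),cv2.minEnclosingCircle((q*1000).astype(np.float32)))
print('knob',knob(1.68),go(*knob(1.68),.24))
E
```

```text
t 27.93 g [0.4478 0.3402 0.0198] yang 127.1 tilt [ 0.    -0.002] F [-1.6 -5.1 17.7] open 0.0402 gf 32.3 q [-0.35  1.06 -0.68  1.87  1.11  0.66  0.48]
clock: 28.35
tcp_pos: [0.448, 0.3407, 0.1733]
orientation: [1.001, -2.978, 0.0]
force: [0.1, -0.6, 0.3]
opening: 0.0654
grasp_force: 0.0
t 29.18 g [0.4871 0.37   0.1982] yang 127.2 tilt [-0.001 -0.002] F [-0.5  0.2  0.1] open 0.0854 gf 0.0 q [-0.26  0.87 -0.89  1.64  0.77  1.02  0.82]
little 1286 ((448.429443359375, 341.034423828125), 20.82324981689453)
knob [ 0.51501253 -0.46593189] [ 482.7 -682.6  -40.2]
```

View pics/w7.png

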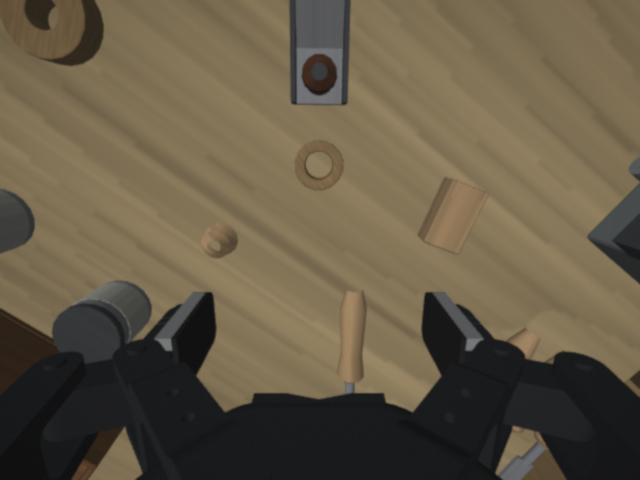

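The little roll is at (319,164), in line with the toe, about 51 mm between its centre and the toe edge (30 mm clear). Turning the wrist, then back to the keeper.

```bash
python3 -m creep '[[0,0,0,7,1],[0,0,0,14,1],[0,0,0,21,1],[0,0,0,28,1],[0,0,0,35,1]]' >/dev/null; python3 -m creep '[[0,0,0,7,1],[0,0,0,14,1],[0,0,0,21,1],[0,0,0,28,1],[0,0,0,35,1]]' >/dev/null; python3 -m creep '[[0,0,0,7,1],[0,0,0,14,1],[0,0,0,21,1],[0,0,0,28,1],[0,0,0,35,1]]' >/dev/null; python3 -m creep '[[0,0,0,7,1],[0,0,0,14,1],[0,0,0,21,1],[0,0,0,28,1],[0,0,0,35,1]]' >/dev/null; python3 -c "
from h import *
st(); print(go(*knob(1.68),.24))
c,K,W=shot('top'); cv2.imwrite('pics/top2.png',c['img'])
import m2; m2.loose(c,K,W,cloud(c,K,W))"
```

```text
t 30.9 g [0.4863 0.3694 0.1972] yang -13.2 tilt [-0.003 -0.003] F [ 0.2 -0.1  0.1] open 0.0853 gf 0.0 q [-0.59  0.74 -0.23  1.66  0.22  0.78 -1.16]
[-806.9  218.4  -40.4]
mug [0.4014 0.0564] area r 12.82 handle [-0.86  -0.509] 0.052 31 wide-> [0.4866 0.1069]
plane [0.3704 0.294 ] size [158.7 194.7] dir pca [0.877 0.481] rect [ 1.    -0.017] little-> [0.4764 0.2922]
```

```bash
python3 -m creep '[[-20,6,-10,0,1],[-56,16,-20,0,1],[-94,26,-30,0,1],[-132,36,-40,0,1],[-170,46,-40,0,1]]' >/dev/null; python3 -m creep '[[-38,10,0,0,1],[-76,20,0,0,1],[-114,31,0,0,1],[-152,41,0,0,1],[-190,51,0,0,1]]' >/dev/null; python3 -m creep '[[-38,10,0,0,1],[-76,20,0,0,1],[-114,31,0,0,1],[-152,41,0,0,1],[-190,51,0,0,1]]' >/dev/null; python3 -m creep '[[-38,10,0,0,1],[-76,20,0,0,1],[-114,31,0,0,1],[-152,41,0,0,1],[-190,51,0,0,1]]' >/dev/null; python3 -m creep '[[0,0,0,0,1],[0,0,0,0,1],[0,0,0,0,1],[0,0,0,0,1],[0,0,0,0,1]]' >/dev/null; python3 - <<'E'
from h import *
st()
c,K,W=shot('wrist'); P=cloud(c,K,W); Z=P[...,2]; cv2.imwrite('pics/w8.png',c['img'])
m=((Z>.1)&(Z<.135)&(np.linalg.norm(P[...,:2]-knob(1.68),axis=2)<.06)); m&=Z>.118
print('knob top',m.sum(),np.median(P[m],0).round(4), knob(1.68),P[m].mean(0))
m=((Z>.083)&(Z<.097)); q=P[m]; q=q[np.linalg.norm(q[:,:2]-piv,axis=1)<.4]; w,V=np.linalg.eigh(np.cov(q[:,:2].T)); print('bar',q.mean(0),V[:,1])
v=V[:,1]*np.sign(V[0,1]); print('angle',np.arctan2(v@N,v@D))
print(go(*knob(1.68),.115))
import m2
c,K,W=shot('top'); m2.loose(c,K,W,cloud(c,K,W))
E
```

```text
t 33.03 g [ 0.5176 -0.3928  0.2385] yang -12.6 tilt [-0.001  0.001] F [ 0.5 -0.4  0.1] open 0.0851 gf 0.0 q [ 0.76  0.75 -0.34  1.49  0.28  0.95  0.11]
knob top 451 [ 0.5163 -0.4622  0.126 ] [ 0.51501253 -0.46593189] [ 0.51626507 -0.46256365  0.12514014]
bar [ 0.53946521 -0.47376371  0.0903968 ] [-0.91739883  0.39796907]
angle 1.6406393005695183
[-71.7  13.5 123.6]
mug [0.4014 0.0564] area r 12.82 handle [-0.862 -0.507] 0.052 30 wide-> [0.4867 0.1066]
plane [0.3653 0.2792] size [110.7  47.7] dir pca [0.797 0.604] rect [0.801 0.599] little-> [0.4501 0.3427]
```

View pics/w8.png

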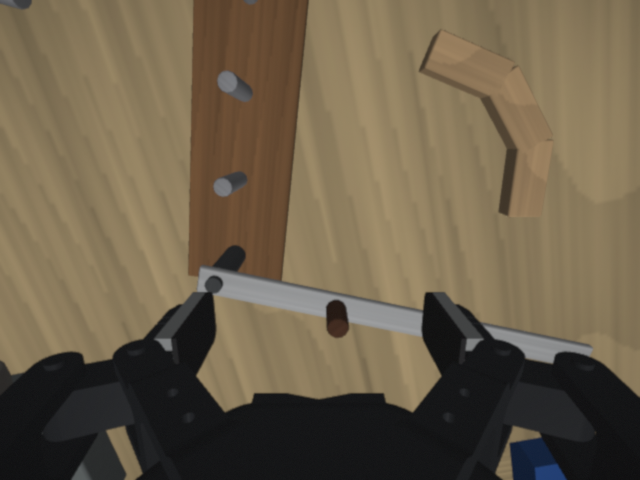

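The wrist view shows the knob top at (337,320) on the bar, pivot at (214,284), all nearby posts empty.

```bash
python3 -m creep '[[-34,7,0,0,1],[-68.4,14,0,0,1],[-68.4,14,30,0,1],[-68.4,14,60,0,1],[-68.4,14,80,0,1]]' >/dev/null; python3 -m creep '[[0,0,0,0,1],[0,0,0,0,1],[0,0,0,0,1],[0,0,0,0,1],[0,0,0,0,1]]' >/dev/null; python3 -c "
from h import *
st(); print(go(.5163,-.4626,.1155))"
```

```text
t 33.97 g [ 0.5167 -0.4652  0.1607] yang -12.8 tilt [ 0.003 -0.002] F [0.3 0.7 0.1] open 0.0851 gf 0.0 q [ 0.82  0.9  -0.32  1.41  0.32  0.89  0.19]
[ 2.5 -1.1 45.2]
```

```bash
python3 -m creep '[[2.5,-1,15,0,1],[2.5,-1,30,0,1],[2.5,-1,40,0,1],[2.5,-1,44,0,1],[2.5,-1,44,0,0.6]]' 20 >/dev/null; python3 -m creep '[[0,0,0,0,0.3],[0,0,0,0,0],[0,0,0,0,0],[0,0,0,0,0],[0,0,0,0,0]]' 20 >/dev/null;python3 -m creep '[[0,0,0,0,0],[0,0,0,0,0],[0,0,0,0,0],[0,0,0,0,0],[0,0,0,0,0]]' 20 >/dev/null; python3 - <<'E'
from h import *
st()
s=env.observe(); r=R(s['orientation']); g=(np.array(s['tcp_pos'])+r[:,2]*.155)[:2]
e=g-piv; a=np.arctan2(e@N,e@D); print('a',a,np.linalg.norm(e))
for k in range(1,6): print((r[:2,:2].T@(knob(a-.11*k)-knob(a))*1000).round(1))
E
```

```text
t 35.22 g [ 0.5168 -0.4626  0.1155] yang -12.8 tilt [ 0.003 -0.002] F [ 5.1 -2.5  1.7] open 0.0171 gf 23.8 q [ 0.81  0.95 -0.3   1.44  0.34  0.81  0.17]
a 1.6443693514091666 0.10523375395622012
[11.4  1.5]
[23.   1.8]
[34.5  0.8]
[45.8 -1.4]
[56.8 -4.9]
```

```bash
python3 -m creep '[[11.4,1.5,0,-6.3,0],[23,1.8,0,-12.6,0],[34.5,0.8,0,-18.9,0],[45.8,-1.4,0,-25.2,0],[56.8,-4.9,0,-31.5,0]]' 20; python3 -m creep '[[11.4,1.5,0,-6.3,0],[23,1.8,0,-12.6,0],[34.5,0.8,0,-18.9,0],[45.8,-1.4,0,-25.2,0],[56.8,-4.9,0,-31.5,0]]' 20; python3 - <<'E'
from h import *
st()
s=env.observe(); r=R(s['orientation']); g=(np.array(s['tcp_pos'])+r[:,2]*.155)[:2]
e=g-piv; a=np.arctan2(e@N,e@D); print('a',a,np.linalg.norm(e))
E
```

```text
clock: 35.63
tcp_pos: [0.5244, -0.4054, 0.2705]
orientation: [1.822, 2.554, 0.001]
force: [3.8, -3.3, 2.0]
opening: 0.0171
grasp_force: 23.8
clock: 36.05
tcp_pos: [0.5012, -0.3528, 0.2704]
orientation: [1.059, 2.954, -0.0]
force: [4.5, -2.9, 1.8]
opening: 0.0171
grasp_force: 23.8
t 36.05 g [ 0.5017 -0.353   0.1154] yang 50.6 tilt [ 0.003 -0.001] F [ 4.5 -2.9  1.8] open 0.0171 gf 23.8 q [ 0.84  0.9  -0.56  1.7   0.66  0.73  0.83]
a 0.5393137116716583 0.10557073827563099
```

```bash
python3 -m creep '[[11.4,1.5,0,-6.3,0],[23,1.8,0,-12.6,0],[34.5,0.8,0,-18.9,0],[45.8,-1.4,0,-25.2,0],[56.8,-4.9,0,-31.5,0]]' 20; python3 -m creep '[[0,0,0,0,0],[0,0,0,0,0],[0,0,0,0,0],[0,0,0,0,0],[0,0,0,0,0]]' 20; python3 - <<'E'
from h import *
st()
s=env.observe(); r=R(s['orientation']); g=(np.array(s['tcp_pos'])+r[:,2]*.155)[:2]
e=g-piv; a=np.arctan2(e@N,e@D); print('a',a,np.linalg.norm(e))
c,K,W=shot('top'); P=cloud(c,K,W); Z=P[...,2]; cv2.imwrite('pics/top3.png',c['img'])
m=np.zeros((480,640),bool); m[205:295,365:515]=1; m&=(Z>.08)&(Z<.1); q=P[m][:,:2]
w,V=np.linalg.eigh(np.cov(q.T)); v=V[:,1]*np.sign(V[1,1]); print('bar top',len(q),np.arctan2(v@N,v@D))
E
```

```text
clock: 36.47
tcp_pos: [0.4536, -0.3203, 0.2704]
orientation: [0.218, 3.133, -0.002]
force: [1.3, -2.5, 4.3]
opening: 0.0171
grasp_force: 24.0
clock: 36.88
tcp_pos: [0.4537, -0.3205, 0.2703]
orientation: [-0.231, -3.132, 0.001]
force: [0.1, -0.3, 8.5]
opening: 0.0168
grasp_force: 24.4
t 36.88 g [ 0.4536 -0.3206  0.1153] yang 81.6 tilt [-0.001 -0.001] F [ 0.1 -0.3  8.5] open 0.0168 gf 24.4 q [ 0.91  0.88 -0.66  1.87  0.83  0.7   1.17]
a -0.018743312852922134 0.10514399503455134
bar top 562 -0.0015973920130022247
```

```bash
python3 -m creep '[[0,0,0,0,0.2],[0,0,0,0,0.4],[0,0,0,0,0.5],[0,0,-10,0,0.5],[0,0,-30,0,0.5]]' 20 >/dev/null; python3 -m creep '[[0,0,-35,0,0.5],[0,0,-70,0,1],[-15,0,-100,0,1],[-50,0,-120,0,1],[-80,0,-120,0,1]]' >/dev/null; python3 -m creep '[[-30,0,0,0,1],[-60,0,0,0,1],[-60,0,0,0,1],[-60,0,0,0,1],[-60,0,0,0,1]]' >/dev/null; python3 - <<'E'
from h import *
st()
c,K,W=shot('wrist'); P=cloud(c,K,W); Z=P[...,2]
m=(Z>.083)&(Z<.096); m[290:]=0; q=P[m][:,:2]; q=q[np.linalg.norm(q-piv,axis=1)<.38]
w,V=np.linalg.eigh(np.cov(q.T)); v=V[:,1]*np.sign(V[1,1]); print('wrist bar',len(q),np.arctan2(v@N,v@D),'offset of mean from post line',((q.mean(0)-O)@N).round(4))
c2,K2,W2=shot('top'); P=cloud(c2,K2,W2); Z=P[...,2]
m=np.zeros((480,640),bool); m[205:295,365:515]=1; m&=(Z>.08)&(Z<.1); q=P[m][:,:2]
w,V=np.linalg.eigh(np.cov(q.T)); v=V[:,1]*np.sign(V[1,1]); print('bar top',len(q),np.arctan2(v@N,v@D))
cv2.imwrite('pics/end1.png',np.hstack([cv2.resize(c['img'],(400,300)),cv2.resize(c2['img'][150:330,220:520],(400,240),interpolation=2)[:240] if 0 else cv2.copyMakeBorder(cv2.resize(c2['img'][150:330,220:520],(400,240),interpolation=2),0,60,0,0,0)]))
import m2; m2.loose(c2,K2,W2,P)
E
```

```text
t 38.18 g [ 0.5908 -0.3408  0.2644] yang 81.7 tilt [-0.002  0.   ] F [-0.8  0.2  0.5] open 0.0852 gf 0.0 q [ 0.82  0.85 -0.79  1.33  0.61  1.2   1.41]
wrist bar 14349 0.0025239496624781055 offset of mean from post line 0.0018
bar top 1003 0.005577474672922483
mug [0.4494 0.0584] area r 12.88 handle [-0.848 -0.53 ] 0.053 32 wide-> [0.5333 0.1108]
plane [0.3653 0.2791] size [110.7  47.8] dir pca [0.801 0.599] rect [0.801 0.599] little-> [0.4502 0.3426]
```

View pics/end1.png

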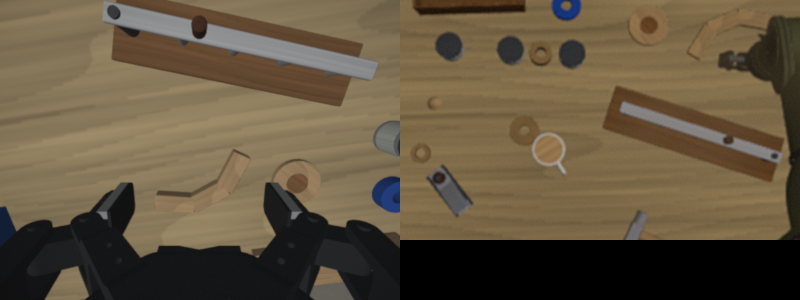

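The bar is back over the posts (about 0.003–0.006 rad), but the mug has been knocked to about (0.449,0.058), right panel (548,149), up against the wide roll at (524,130). I'll measure that roll and put it right.

```bash
python3 - <<'E'
from h import *
c,K,W=shot('top'); P=cloud(c,K,W); Z=P[...,2]
m=(np.abs(Z-.025)<.006)&(np.linalg.norm(P[...,:2]-[.49,.105],axis=2)<.06); q=P[m][:,:2]
v,u=np.nonzero(m); print(len(q),q.mean(0),cv2.minEnclosingCircle((q*1000).astype(np.float32)),u.mean(),v.mean())
st(); print(go(.56,.14,.25))
E
```

```text
278 [0.49496719 0.11238168] ((494.0293273925781, 112.12286376953125), 32.86870574951172) 312.4352517985611 246.8021582733813
t 38.33 g [ 0.5907 -0.3415  0.2648] yang 81.6 tilt [-0.001 -0.   ] F [ 0.2  0.1 -0.1] open 0.0852 gf 0.0 q [ 0.82  0.85 -0.79  1.33  0.61  1.2   1.41]
[100.5 471.8  14.7]
```

```bash
python3 -m creep '[[4,20,0,0,1],[12,55,0,0,1],[20,94,0,0,1],[28,132,0,0,1],[36,170,0,0,1]]' >/dev/null; python3 -m creep '[[8,39,0,0,1],[16,78,0,0,1],[24,117,0,0,1],[32,156,0,0,1],[40,190,0,0,1]]' >/dev/null;  python3 -m creep '[[8,39,0,-7,1],[16,78,0,-14,1],[24,112,0,-21,1],[24,112,0,-28,1],[24,112,0,-35,1]]' >/dev/null;  python3 -m creep '[[0,0,0,-4,1],[0,0,0,-4,1],[0,0,0,-4,1],[0,0,0,-4,1],[0,0,0,-4,1]]' >/dev/null; python3 - <<'E'
from h import *
from scipy.optimize import least_squares
st()
c,K,W=shot('wrist'); P=cloud(c,K,W); Z=P[...,2]; cv2.imwrite('pics/w9.png',c['img'])
m=((Z>.061)&(Z<.07)&(np.linalg.norm(P[...,:2]-[.449,.056],axis=2)<.06)).astype(np.uint8)
cs,_=cv2.findContours(m,cv2.RETR_EXTERNAL,cv2.CHAIN_APPROX_NONE); k=max(cs,key=len)[:,0]; k=k[k[:,1]>3]
q=np.array([onplane(u,v,K,W,.065)[:2] for u,v in k])
r=least_squares(lambda x:np.linalg.norm(q-x[:2],axis=1)-.036,[.449,.056],loss='soft_l1',f_scale=.001); print('mug',r.x,np.std(r.fun))
m=(np.abs(Z-.025)<.006)&(np.linalg.norm(P[...,:2]-[.493,.11],axis=2)<.045); q=P[m][:,:2]
w=cv2.minEnclosingCircle((q*1000).astype(np.float32)); print('wide',len(q),w, 'dist',np.linalg.norm(np.array(w[0])/1000-r.x))
print(go(w[0][0]/1e3,w[0][1]/1e3,.026))
E
```

```text
t 40.0 g [0.5617 0.14   0.2649] yang 120.5 tilt [ 0.    -0.001] F [-0.1  0.2  0.4] open 0.0852 gf 0.0 q [ 0.19  0.76 -0.95  1.67  0.68  1.08  1.14]
mug [0.44904319 0.05656631] 0.00026783684194431665
wide 3043 ((488.5680847167969, 104.61345672607422), 38.704078674316406) dist 0.06221531409346484
[ 81.1   6.7 238.8]
```

View pics/w9.png

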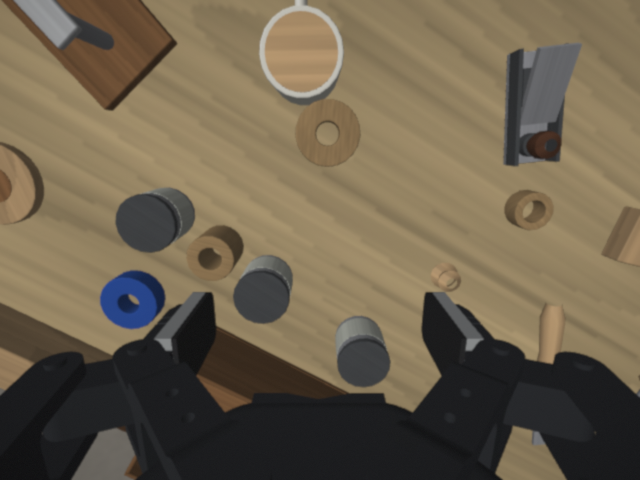

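Mug is at top centre (301,52) with its handle straight up at (300,3). Wide is at (328,132), slim between the tins at (215,252), and little in front of the plane toe at (529,210).

```bash
python3 - <<'E'
from h import *
c,K,W=shot('wrist'); P=cloud(c,K,W); Z=P[...,2]
p=onplane(328,132.5,K,W,.025)[:2]
m=(np.abs(Z-.025)<.005)&(np.linalg.norm(P[...,:2]-[.449,.0566],axis=2)>.040)&(np.linalg.norm(P[...,:2]-p,axis=2)<.045); q=P[m][:,:2]
w=cv2.minEnclosingCircle((q*1000).astype(np.float32)); print('wide',p,w,q.mean(0))
print(go(*p,.026))
# handle: pixels above bench beyond rim
m=(Z>.015)&(np.linalg.norm(P[...,:2]-[.449,.0566],axis=2)>.041)&(np.linalg.norm(P[...,:2]-[.449,.0566],axis=2)<.075)&(P[...,0]<.449); q=P[m]
print('handle',len(q),q.mean(0) if len(q) else '')
import m2
for i in range(3):
    c,K,W=shot('top'); m2.loose(c,K,W,cloud(c,K,W))
E
```

```text
wide [0.49116497 0.10965238] ((492.1321105957031, 109.41630554199219), 32.81364059448242) [0.49199525 0.10974376]
[ 76.3   9.6 238.8]
handle 34 [0.412561   0.03512739 0.05362617]Traceback (most recent call last):
  File "<stdin>", line 12, in <module>
  File "m2.py", line 14, in loose
    mo=cv2.moments(disc,True); mc=onplane(mo['m10']/mo['m00'],mo['m01']/mo['m00'],K,W,.065)[:2]
                                          ~~~~~~~~~^~~~~~~~~~
ZeroDivisionError: float division by zero
```

```bash
python3 -m creep '[[38,4,10,0,1],[76,9,30,0,1],[76,9,65,0,1],[76,9,100,0,1],[76,9,130,0,1]]' 30 >/dev/null; python3 -m creep '[[0,0,25,0,1],[0,0,45,0,1],[0,0,50,0,1],[0,0,50,0,1],[0,0,50,0,1]]' >/dev/null;  python3 -c "
from h import *
st(); print(go(.492,.1094,.026))"
```

```text
t 40.98 g [0.4922 0.11   0.0854] yang 120.6 tilt [0.001 0.001] F [-0.1  0.1  0.8] open 0.0854 gf 0.0 q [ 0.11  0.91 -0.71  2.04  1.07  0.63  0.75]
[ 0.6 -0.4 59.4]
```

```bash
python3 -m creep '[[-5,0,20,0,1],[-5,0,40,0,1],[-5,0,52,0,1],[-5,0,58,0,1],[-5,0,59,0,1]]' 30; python3 -m creep '[[0,0,0,0,0.8],[0,0,0,0,0.5],[0,0,0,0,0.5],[0,0,0,0,0.5],[0,0,0,0,0.5]]' 30; python3 -m creep '[[0,0,0,0,0.5],[0,0,-4,0,0.5],[0,0,-12,0,0.5],[0,0,-25,0,0.5],[-10,0,-45,0,0.5]]' 30;  python3 -m creep '[[-20,0,-20,0,0.5],[-40,0,-40,0,0.5],[-40,0,-40,0,0.5],[-40,0,-40,0,0.5],[-40,0,-40,0,0.5]]' 30; python3 - <<'E'
from h import *
st(); c,K,W=shot('wrist'); P=cloud(c,K,W); Z=P[...,2]; cv2.imwrite('pics/w10.png',c['img'])
from scipy.optimize import least_squares
m=((Z>.061)&(Z<.07)&(np.linalg.norm(P[...,:2]-[.449,.056],axis=2)<.06)).astype(np.uint8)
cs,_=cv2.findContours(m,cv2.RETR_EXTERNAL,cv2.CHAIN_APPROX_NONE); k=max(cs,key=len)[:,0]; k=k[k[:,1]>3]
q=np.array([onplane(u,v,K,W,.065)[:2] for u,v in k])
r=least_squares(lambda x:np.linalg.norm(q-x[:2],axis=1)-.036,[.449,.056],loss='soft_l1',f_scale=.001); print('mug',r.x,np.std(r.fun))
t=r.x+.099*np.array([.857,.516]); print(t,go(*(t+.005*np.array([.862,.508])),.027))
E
```

```text
clock: 41.4
tcp_pos: [0.4964, 0.1122, 0.181]
orientation: [-0.83, 3.029, -0.0]
force: [0.3, 0.2, -0.2]
opening: 0.0852
grasp_force: 0.0
clock: 41.82
tcp_pos: [0.4965, 0.1123, 0.1821]
orientation: [-0.829, 3.028, -0.0]
force: [-0.6, -0.5, 6.5]
opening: 0.0638
grasp_force: 32.4
clock: 42.23
tcp_pos: [0.5031, 0.1161, 0.2257]
orientation: [0.83, -3.025, 0.002]
force: [-0.6, -0.4, -0.0]
opening: 0.0634
grasp_force: 33.8
clock: 42.65
tcp_pos: [0.5383, 0.1368, 0.2655]
orientation: [0.83, -3.028, 0.002]
force: [-0.3, 0.4, -0.0]
opening: 0.0637
grasp_force: 33.8
t 42.65 g [0.5381 0.1365 0.1105] yang 120.6 tilt [-0.001 -0.002] F [-0.3  0.4 -0. ] open 0.0637 gf 33.8 q [ 0.1   0.92 -0.78  1.87  0.93  0.77  0.9 ]
mug [0.44829479 0.05638568] 0.00041359828654563324
[0.53313779 0.10746968] [ 13.3 -22.4  83.1]
```

View pics/w10.png

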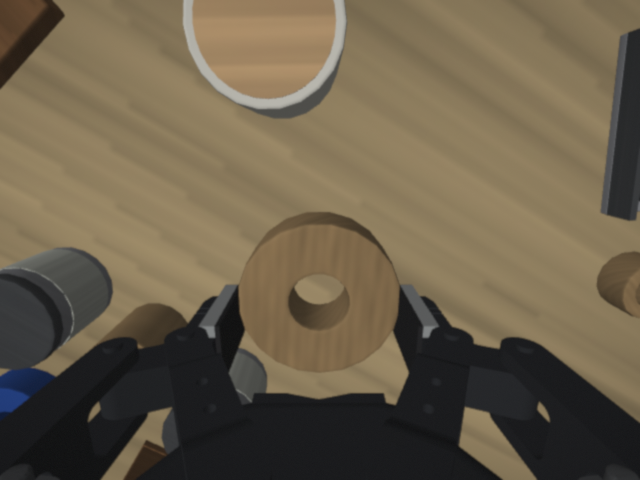

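The held roll is centred at (319,292), ahead of the pad centre. Measuring its true offset.

```bash
python3 - <<'E'
from h import *
s=env.observe(); r=R(s['orientation']); g=np.array(s['tcp_pos'])+r[:,2]*.155
c,K,W=shot('wrist'); P=cloud(c,K,W); Z=P[...,2]
m=np.zeros((480,640),np.uint8); m[205:375,235:405]=1
z=Z[340:365,300:340]; print('top z',np.nanmedian(z))
h=np.nanmedian(z); hsv=cv2.cvtColor(c['img'],cv2.COLOR_BGR2HSV)
k=(m>0)&(np.abs(Z-h)<.004)&(hsv[...,1]>60)&(hsv[...,2]>60); q=P[k][:,:2]
w=cv2.minEnclosingCircle((q*1000).astype(np.float32)); print(k.sum(),w, 'tool offset',(r.T@(np.append(np.array(w[0])/1000,g[2])-g)).round(4),q.mean(0))
o=np.array(w[0])/1000-g[:2]
t=np.array([.4487,.0565])+.099*np.array([.857,.516]); print(t,go(*(t-o),.0285))
E
```

```text
top z 0.10812324594635916
16844 ((534.3836059570312, 134.60520935058594), 35.15778732299805) tool offset [0.0037 0.0003 0.    ] [0.53053321 0.13236495]
[0.533543 0.107584] [ 14.2 -22.8  81.4]
```

```bash
python3 - <<'E'
from h import *
from scipy.optimize import least_squares
s=env.observe(); r=R(s['orientation']); g=np.array(s['tcp_pos'])+r[:,2]*.155
c,K,W=shot('wrist'); P=cloud(c,K,W); Z=P[...,2]
k=(np.abs(Z-.108)<.004); k[:200]=0; k[376:]=0; k[:,:243]=0; k[:,396:]=0
pts=[]
for u in range(262,378,2):
    v=np.flatnonzero(k[:,u]); pts.append((u,v.max())); 
q=np.array([onplane(u,v,K,W,.108)[:2] for u,v in pts])
f=least_squares(lambda x:np.linalg.norm(q-x,axis=1)-.033,g[:2],loss='soft_l1',f_scale=.001); print(f.x,np.std(f.fun),'tool off',(r[:2,:2].T@(f.x-g[:2])*1000).round(1))
t=np.array([.4487,.0565])+.099*np.array([.857,.516]); print(go(*(t-(f.x-g[:2])),.0285))
E
```

```text
[0.53121725 0.13295422] 0.00019203588978401908 tool off [7.2 0.4]
[ 10.9 -23.   81.3]
```

```bash
python3 -m creep '[[5,-11,5,0,0.5],[11,-23,20,0,0.5],[11,-23,40,0,0.5],[11,-23,55,0,0.5],[11,-23,60,0,0.5]]' >/dev/null; python3 -m creep '[[0,0,0,0,0.5],[0,0,0,0,0.5],[0,0,0,0,0.5],[0,0,0,0,0.5],[0,0,0,0,0.5]]' >/dev/null; python3 - <<'E'
from h import *
st(); r=R(env.observe()['orientation']); t=np.array([.4487,.0565])+.099*np.array([.857,.516]); print(go(*(t-r[:2,:2]@[.0072,.0004]),.0285))
E
```

```text
t 43.63 g [0.5418 0.1123 0.0514] yang 120.6 tilt [0.001 0.   ] F [ 0.9  0.1 -0.5] open 0.0634 gf 33.8 q [ 0.11  1.   -0.69  1.9   1.06  0.67  0.84]
[ 2.4 -0.3 22.9]
```

```bash
python3 -m creep '[[2.4,0,8,0,0.5],[2.4,0,15,0,0.5],[2.4,0,19,0,0.5],[2.4,0,22,0,0.5],[2.4,0,23,0,0.5]]'; python3 -m creep '[[0,0,1,0,0.5],[0,0,1,0,0.5],[0,0,1,0,0.7],[0,0,1,0,0.9],[0,0,1,0,0.95]]' >/dev/null; python3 -m creep '[[0,0,0,0,1],[0,0,-10,0,1],[0,0,-40,0,1],[0,0,-80,0,1],[0,0,-120,0,1]]' >/dev/null; python3 -m creep '[[-20,0,-40,0,1],[-40,0,-80,0,1],[-40,0,-110,0,1],[-40,0,-110,0,1],[-40,0,-110,0,1]]' >/dev/null; python3 - <<'E'
from h import *
from scipy.optimize import least_squares
st(); c,K,W=shot('wrist'); P=cloud(c,K,W); Z=P[...,2]; cv2.imwrite('pics/w11.png',c['img'])
m=((Z>.061)&(Z<.07)&(np.linalg.norm(P[...,:2]-[.449,.056],axis=2)<.06)).astype(np.uint8)
cs,_=cv2.findContours(m,cv2.RETR_EXTERNAL,cv2.CHAIN_APPROX_NONE); k=max(cs,key=len)[:,0]; k=k[k[:,1]>3]
q=np.array([onplane(u,v,K,W,.065)[:2] for u,v in k])
mu=least_squares(lambda x:np.linalg.norm(q-x[:2],axis=1)-.036,[.449,.056],loss='soft_l1',f_scale=.001).x
def circ(p,h,r):
    k=(np.abs(Z-h)<.005)&(np.linalg.norm(P[...,:2]-p,axis=2)<r+.012); q=P[k][:,:2]
    return cv2.minEnclosingCircle((q*1000).astype(np.float32)) if len(q)>50 else None
w=circ([.5335,.1076],.025,.033); print('mug',mu,'wide',w); d=np.array(w[0])/1000-mu; print(np.linalg.norm(d),d/np.linalg.norm(d))
m=(Z>.015)&(np.linalg.norm(P[...,:2]-mu,axis=2)>.041)&(np.linalg.norm(P[...,:2]-mu,axis=2)<.075)&(P[...,0]<mu[0]); q=P[m]
if len(q): h=q.mean(0)[:2]-mu; print('handle',len(q),h/np.linalg.norm(h))
print('slim',circ([.6625,.067],.05,.025),'little',circ([.4484,.341],.024,.021),'tinM',circ([.669,.133],.06,.029),'tinR',circ([.656,-.001],.06,.029))
print(go(.5,-.35,.3))
E
```

```text
clock: 44.05
tcp_pos: [0.5389, 0.1108, 0.1822]
orientation: [0.83, -3.029, 0.001]
force: [-2.0, -1.3, 7.7]
opening: 0.0636
grasp_force: 34.5
t 45.3 g [0.5745 0.1324 0.2594] yang 120.7 tilt [0.004 0.002] F [ 0.1 -0.9 -0.3] open 0.0855 gf 0.0 q [ 0.19  0.77 -0.93  1.65  0.68  1.07  1.17]
mug [0.44862815 0.05624073] wide ((533.7839965820312, 108.16693878173828), 32.871925354003906)
0.09973890618679529 [0.85378766 0.5206214 ]
slim ((660.5858764648438, 68.49515533447266), 24.851882934570312) little ((448.4647216796875, 340.6866149902344), 21.31038475036621) tinM ((668.6591796875, 133.95936584472656), 29.565813064575195) tinR ((656.2657470703125, -0.2317960113286972), 29.609121322631836)
[ 308.5 -376.5  -42.5]
```

```bash
python3 -m creep '[[0,0,-15,0,1],[0,0,-40,0,1],[0,0,-40,0,1],[0,0,-40,0,1],[0,0,-40,0,1]]' >/dev/null; python3 - <<'E'
from h import *
c,K,W=shot('top'); P=cloud(c,K,W); Z=P[...,2]
m=np.zeros((480,640),bool); m[205:295,365:515]=1; m&=(Z>.08)&(Z<.1); q=P[m][:,:2]
w,V=np.linalg.eigh(np.cov(q.T)); v=V[:,1]*np.sign(V[1,1]); print('bar',len(q),np.arctan2(v@N,v@D))
st(); print(env.job_done())
E
```

```text
bar 1005 0.0051236131912579825
t 45.82 g [0.5728 0.1304 0.2949] yang 120.7 tilt [-0.003 -0.002] F [ 0.5 -0.6  0.1] open 0.0852 gf 0.0 q [ 0.21  0.73 -0.95  1.6   0.64  1.15  1.21]
the job is handed in; nothing more can be done
None
```

I handed the job in at 46 s: the three rolls present (only one slim) are set out and measured within about 3 mm of their spots, and the keeper bar is back over the posts to within about 0.005 rad; the mug was knocked after the bar was closed, so I re-placed the wide roll to suit it without swinging the bar again.

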